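# Unstack the radio station's accessories

### The job

Take the stack of radio accessories apart: the round finned load goes into the round tray, the silver filter can onto the floor of the open chassis, in the low frame between its two end blocks, and the black meter box into the long tray. Finally close the chassis over the can with the flat lid plate from the bottom of the stack, both its holes over the two dowel pins and lying fully down on the end blocks. All things end flat, upright and let go; do not disturb the screw jar, the mug and the morse key.

Things in the scene. Friction and masses are not known exactly. Their poses are not given: they have to be found in the camera images.
- load: Dummy load: black round finned body, 40 mm diameter, 32 mm high, with a brass connector of 14 mm diameter standing another 10 mm up from the middle of its top. Topmost in the stack, on the can. 0.12 kg. Origin: centre of its underside; z is its axis, up.
- can: Filter can: plain silver steel box, 66 mm (x) by 44 mm (y) by 28 mm high, flat top, about 0.16 kg. Second from the top, under the load and on the meter. Origin: centre of its underside; z up.
- meter: Meter box: black box, 96 mm (x) by 58 mm (y) by 40 mm high, flat top, about 0.3 kg; pale meter face on its -x end and two brass sockets standing out 6 mm on its +x end, so grip it across y. Under the can and on the lid. Origin: centre of its underside; z up.
- lid: Lid: flat aluminium plate, 150 (x) by 64 (y) by 10 mm thick, 0.24 kg, lowest in the stack, flat on the table, both ends showing beyond the meter. Two through holes of 11 mm diameter on its centre line at x = -62 and +62 mm. Fits either way round. Origin: centre of its underside; z up. Can be picked up across y by its edges.
- chassis: Fixed open chassis, origin mid-underside, z up. Base 156 (x) by 76 mm, floor 5 mm up. End blocks, 22 (x) by 60 (y) mm, at x=-63 and +63 mm, tops 41 mm above the table; each has an upright pin, 8 mm diameter, 14 mm tall (last 5 tapered), at x=-62 / +62, y=0. On the floor a 5 mm high frame, 82 (x) by 60 mm inside, takes the can lengthwise along x. Lid rests on the blocks, long side along x.
- long_tray: Long tray for the meter, fixed: shallow grey rectangular tray with rubber floor, 122 mm (x) by 84 mm (y) outside, 114 by 76 mm inside, rim 9 mm above the table, floor 4 mm above the table. The meter goes in with its long side along x, either way round. Origin: centre of the underside, on the table; z up.
- round_tray: Round tray for the load, fixed: shallow grey round tray with rubber floor, 66 mm outside and 58 mm inside diameter, rim 9 mm above the table, floor 4 mm above the table. Origin: centre of the underside, on the table; z up.
- screwjar: Bystander: small clear jar with white cap, 40 mm diameter, 45 mm tall. Leave it standing where it is. Origin: centre of its underside.
- mug: Bystander: blue mug, 72 mm diameter, 75 mm tall. Leave it where it is. Origin: centre of its underside.
- key: Bystander: small morse key with brass post and black paddles on a dark base of 75 by 60 mm, 37 mm tall. Leave it where it is. Origin: centre of its underside.

How it is judged:
At the end, for the whole second after the job is handed in: Upright and flat on their floors, at rest and let go: load in the round tray (within 12 mm), can in the chassis frame and meter in the long tray (each within 14 mm). Lid level over the pins (within 4 mm), underside within 2.5 mm of the blocks' tops (horizontal distance between load and round_tray below 0.012 m and z of load in the frame of round_tray below 0.0065 m and angle between each of load, can, meter's own z axis and vertical below 0.05 rad and horizontal distance between can and chassis below 0.014 m and z of can in the frame of chassis below 0.0075 m and angle between the x axis of can and the x axis of chassis, either way round below 0.35 rad and horizontal distance between meter and long_tray below 0.014 m and z of meter in the frame of long_tray below 0.0065 m and angle between the x axis of meter and the x axis of long_tray, either way round below 0.3 rad and horizontal distance between lid and chassis below 0.004 m and z of lid in the frame of chassis between 0.039 and 0.0435 m and angle between lid's own z axis and vertical below 0.03 rad and angle between the x axis of lid and the x axis of chassis, either way round below 0.06 rad and linear speed of each of load, can, meter, lid below 0.02 m/s and contact force between each of load, can, meter, lid and the fingers below 0.1 N); the robot touches nothing.
It fails at once if the screw jar was knocked over or shifted by more than 30 mm (distance of screwjar from where it was at the start of the episode above 0.03 m or angle between screwjar's own z axis and vertical above 0.5 rad).
It fails at once if the mug was knocked over or shifted by more than 30 mm (distance of mug from where it was at the start of the episode above 0.03 m or angle between mug's own z axis and vertical above 0.5 rad).
It fails at once if the morse key was knocked over or shifted by more than 30 mm (distance of key from where it was at the start of the episode above 0.03 m or angle between key's own z axis and vertical above 0.5 rad).
It also fails if it takes over 128 s, if anything falls off the work surface, if the arm or the gripper's body presses on something with over 40 N, if the wrist force passes 120 N, or if a joint passes its speed limit or range.

### The arm

A 7-joint arm with a two-finger parallel gripper is mounted at the origin on the work surface. World frame = base frame: x ahead of the robot, y to its left, z up, the work surface at z = 0. Lengths are in m, angles in rad, forces in N, time in s.
With the tool pointing down it reaches from about 0.4 to 0.85 m from the base axis. Payload 4.5 kg.
Tool frame: the origin (TCP) lies at the very end of the fingers, on their centre line; the grasp point (between the pads) lies 19 mm behind it; z points along the fingers, y is the direction in which the jaws open and shut (so a half turn about z gives the same grasp; the last joint's range is limited). The gripper opens to 85 mm and grips with 20 to 120 N. Pads are 22 mm wide; open, the fingers measure 114 mm over their backs; the gripper's body (76 mm by 85 mm) begins 54 mm behind the grasp point. The pads swing forward as they close: fully open they stand 13 mm farther back than shut.
Start: joints at [1.189, 0.689, -0.195, 1.565, 0.157, 0.902, -0.215], TCP at [0.252, -0.572, 0.231] pointing down, gripper open.
Joint ranges: [-3.01, 3.01], [-0.46, 2.08], [-1.47, 1.51], [0.13, 2.56], [-1, 4.14], [0.04, 2.09], [-2.66, 2.66]. Speed limits (rad/s): [2.57, 2.57, 3.14, 3.14, 3.14, 3.14, 3.14].

### API

Orientations are given as a unit quaternion [x, y, z, w].
In Python, from cell import monitor, snapshot, arm, finder gives the robot as it stands.
- The arm moves only by the tool move_arm, never from a script. Its argument "motion" is a list of rows, each an object with "translation": the shift along the tool's x, y, z in m, a list of three; "twist": the turn, a rotation vector about the tool's x, y, z in rad, a list of three. A call has 1 to 12 rows; each row shifts and turns the commanded pose from where the row before left it, along the tool's axes as they then stand; what a row does not reach is not made up. A row lasts 1/8 s, in which the tool goes at most 62.5 mm and 10.7 degrees, less where a joint would pass 70% of its speed; a pose out of reach is approached as far as the arm can. A call is refused whole if a number of a shift passes 0.0625 or a number of a turn 0.188, either way. A call with a gripper value outside its range is refused whole. "hand" is the opening, from 0 (shut) to 1 (fully open), set as the call begins (left out, the last holds). The fingers move at their own pace and stop on an object; "squeeze" is the grip in N (left out, the last holds). Time passes only in rows, so rows that do not move let the fingers close. It gives the time, the measured TCP pose, the force and the opening at its end, in the units of the state.
- monitor.get_state(): the state, without advancing time (a new reading comes with each control period).
- snapshot(name): name is "scene" or "top" or "wrist"; returns a dict with "frame" (480x640x3 uint8, red, green, blue), "K" (3x3 intrinsics, pixels), "rvec" (rotation vector, rad) and "tvec" (3), from world to camera coordinates, as OpenCV has them; the wrist camera has in their place "hand_eye" (4x4, takes a point from camera to tool coordinates, whose origin is the TCP and whose axes are the flange's). Camera axes: x right, y down, z forward; pixel columns grow to the right and rows downward; lengths in m; the calibration is good to about 2 mm. The wrist camera is an equidistant fisheye: a pixel r from the principal point sees the ray r / f radians off the axis. A picture is of the moment at which its call begins: read the wrist's pose just before it. There is no depth.
- arm.hand_in(): hands the job in, once; it reports no verdict.
Trained networks look in a picture, given as the dict that the camera call returned (one of the last four; its "shot" number tells which), for a name from the list of things; names that differ only in an ending like _2 or _b are one class to them, and where a whole thing is asked for, a point or a joint stands for the part that bears it (a point fixed in the world has none). Each returns a list of dicts, best first, with "confidence" (0 to 1); they miss things now and then, are a little off and sometimes report something else, mostly with a low value. They report only what shows in the picture. A call takes as long as a camera call.
- finder.silhouettes(picture, name): "mask" (480x640 bool, what is visible of it).
- finder.landmark_of(picture, name): "xyz" ([x, y, z] in m, in the coordinates of the camera as it stood for that picture, good to about 4 mm: a listed point, or the origin of a listed thing).
The state is a dict: "clock": time; "joint_positions": joint angles; "qd": joint speeds; "tau": joint torques, N m; "position": TCP position; "orientation": TCP orientation; "ft_force": force on the tool from outside, world axes, zero at the start; "moment": the same for the moment, N m; "finger_gap": opening from 0.0 (shut) to 1.0 (fully open).
Only numpy, scipy, OpenCV 4.12 (cv2) and the standard library are available. Lean on these libraries where they do the work, as an engineer would, in place of code of your own. Each camera call takes 0.05 s, during which the arm holds its last target.

## Working session

There is one attempt and no reset: what is moved stays moved. The work goes in short steps, Python scripts to look and compute and a tool call to move; the robot and the scene stay as the last step left them, time stands still between calls to the robot, and variables do not carry over. Pictures are saved under pics/ and viewed, and the job is handed in when it is done.

Besides the shell and the picture viewer there is one more tool, called after ">>>" as a command line: name --argument value ..., lists and objects as JSON in quotes. move_arm: Moves the arm, as the interface text tells. Its arguments: {"type":"object","properties":{"motion":{"type":"array","items":{"type":"object","properties":{"translation":{"type":"array","items":{"type":"number"}},"twist":{"type":"array","items":{"type":"number"}}}}},"hand":{"type":"number"},"squeeze":{"type":"number"}},"required":["motion"]}

```bash
ls; mkdir -p pics; python3 - <<'E'
from cell import monitor, snapshot
import cv2
s=monitor.get_state()
for k,v in s.items(): print(k,v)
for n in ['scene','top','wrist']:
    p=snapshot(n); cv2.imwrite(f'pics/{n}0.png',p['frame'][:,:,::-1]); print(n,{k:v for k,v in p.items() if k!='frame'})
E
```

```text
pics
clock 0.0
joint_positions [ 1.18877641  0.68993582 -0.19456084  1.56639143  0.15729572  0.90248262
 -0.21508799]
qd [ 0.00118612  0.00094362 -0.00016903  0.00247497 -0.00205206  0.00018665
 -0.00062124]
tau [-2.18930754e-04 -5.39615929e+01 -1.26624037e+00 -1.58547539e+01
  9.19685292e-03  9.52036644e-03 -1.53441633e-07]
position [ 0.25217199 -0.57114315  0.23050266]
orientation [ 9.78450049e-01  2.06481648e-01 -2.38998587e-04 -8.79613019e-04]
ft_force [-0.02246431 -0.47203581  0.07756258]
moment [-0.02617596  0.00696942  0.0650154 ]
finger_gap 1.0020831364196925
scene {'K': array([[457.12678173,   0.        , 317.74800875],
       [  0.        , 457.12678173, 238.19911787],
       [  0.        ,   0.        ,   1.        ]]), 'rvec': array([ 1.01055074,  2.60588492, -0.84244678]), 'tvec': array([ 0.39671337, -0.24029035,  1.20398124]), 'shot': 1}
top {'K': array([[436.05246325,   0.        , 309.44051172],
       [  0.        , 436.05246325, 238.75456471],
       [  0.        ,   0.        ,   1.        ]]), 'rvec': array([ 2.13840358, -2.17256637,  0.1686039 ]), 'tvec': array([0.01402518, 0.52864   , 0.84563611]), 'shot': 2}
wrist {'K': array([[371.64829954,   0.        , 322.3406971 ],
       [  0.        , 371.64829954, 242.84691476],
       [  0.        ,   0.        ,   1.        ]]), 'hand_eye': array([[ 3.64075464e-04, -9.53472122e-01, -3.01480979e-01,
         7.66717801e-02],
       [ 9.99999685e-01,  5.59701380e-04, -5.62504187e-04,
        -9.75473292e-04],
       [ 7.05071381e-04, -3.01480679e-01,  9.53472025e-01,
        -1.43288130e-01],
       [ 0.00000000e+00,  0.00000000e+00,  0.00000000e+00,
         1.00000000e+00]]), 'shot': 3}
```

View pics/top0.png

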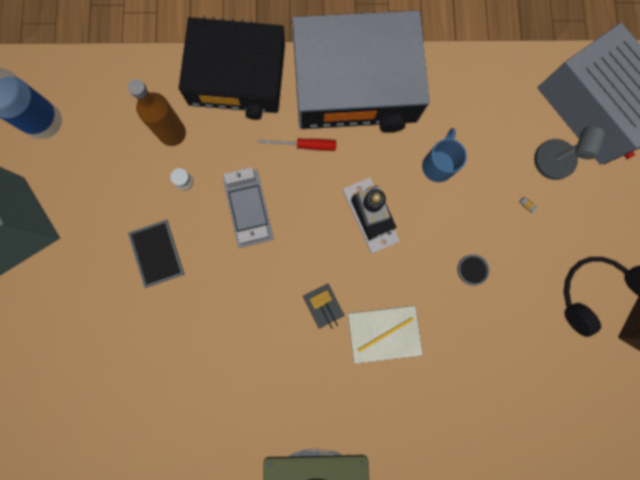

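View pics/scene0.png

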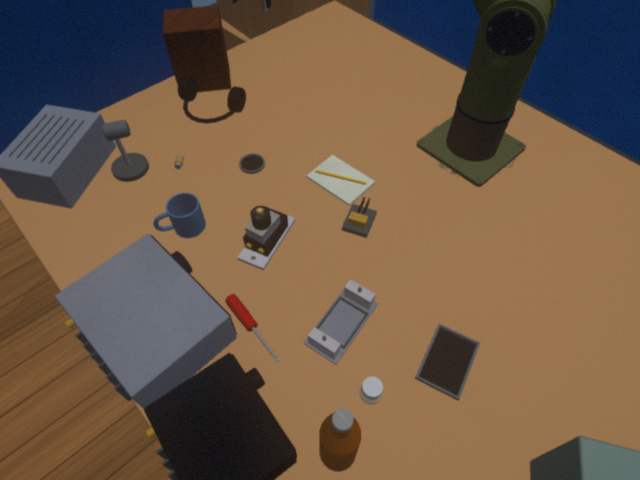

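```bash
cat > h.py <<'E'
import numpy as np, cv2
from scipy.spatial.transform import Rotation as R
from cell import monitor, snapshot, finder
def cam2w(p,st=None):
    if 'rvec' in p:
        A=cv2.Rodrigues(p['rvec'])[0]; t=p['tvec']
        return A.T, -A.T@t
    st=st
    H=p['hand_eye']; Rt=R.from_quat(st['orientation']).as_matrix()
    return Rt@H[:3,:3], Rt@H[:3,3]+st['position']
def toW(p,x,st=None):
    A,t=cam2w(p,st); return A@np.asarray(x)+t
def rays(p,uv,st=None):
    uv=np.atleast_2d(np.asarray(uv,float)); K=p['K']
    xy=(uv-K[:2,2])/K[0,0]
    if 'rvec' in p: d=np.c_[xy,np.ones(len(xy))]
    else:
        th=np.linalg.norm(xy,axis=1,keepdims=True)
        d=np.c_[xy/np.maximum(th,1e-9)*np.sin(th),np.cos(th)]
    A,t=cam2w(p,st); return d@A.T,t
def onplane(p,uv,z,st=None):
    d,t=rays(p,uv,st); s=(z-t[2])/d[:,2]; return t+d*s[:,None]
def proj(p,X,st=None):
    X=np.atleast_2d(np.asarray(X,float)); A,t=cam2w(p,st); c=(X-t)@A; K=p['K']
    if 'rvec' in p: return c[:,:2]/c[:,2:]*K[0,0]+K[:2,2]
    r=np.linalg.norm(c[:,:2],axis=1,keepdims=True); th=np.arctan2(r,c[:,2:])
    return c[:,:2]/np.maximum(r,1e-9)*th*K[0,0]+K[:2,2]
def tool(st):
    Rt=R.from_quat(st['orientation']).as_matrix()
    return st['position'],Rt
def plan(st,pos,yaw):
    """target TCP pos & direction of tool y axis (yaw of y axis, mod pi), tool down -> tool frame delta"""
    p,Rt=tool(st)
    best=None
    for k in range(-2,3):
        y=np.array([np.cos(yaw+k*np.pi),np.sin(yaw+k*np.pi),0]); z=np.array([0,0,-1.]); x=np.cross(y,z)
        rv=R.from_matrix(Rt.T@np.c_[x,y,z]).as_rotvec()
        if best is None or np.linalg.norm(rv)<np.linalg.norm(best): best=rv
    return Rt.T@(np.asarray(pos)-p),best
E
python3 - <<'E'
from h import *
names=['load','can','meter','lid','chassis','long_tray','round_tray','screwjar','mug','key']
for c in ['top','scene','wrist']:
    st=monitor.get_state(); p=snapshot(c)
    for n in names:
        for r in finder.landmark_of(p,n)[:2]:
            print(c,n,round(r['confidence'],2),toW(p,r['xyz'],st).round(4))
print(monitor.get_state()['clock'])
E
```

```text
top load 0.68 [ 0.5925 -0.1219  0.0768]
top can 0.63 [ 0.5893 -0.1165  0.053 ]
top can 0.48 [ 0.4648 -0.3392  0.002 ]
top meter 0.77 [ 0.5815 -0.1279  0.0132]
top meter 0.19 [ 0.589  -0.1163  0.0505]
top lid 0.58 [ 0.5797 -0.1257  0.0006]
top chassis 0.85 [0.5983 0.1389 0.004 ]
top long_tray 0.68 [0.5048 0.3298 0.0007]
top round_tray 0.96 [ 4.632e-01 -3.361e-01  4.000e-04]
top screwjar 0.81 [0.6609 0.2683 0.0027]
top screwjar 0.68 [ 0.5892 -0.1169  0.0509]
top mug 0.79 [ 0.6902 -0.2733  0.0034]
top key 0.85 [ 0.3922 -0.0212  0.0014]
scene load 0.88 [ 0.5923 -0.1164  0.0798]
scene can 0.55 [ 0.5882 -0.1158  0.0475]
scene meter 0.69 [ 0.5781 -0.1255  0.0133]
scene lid 0.58 [ 0.582  -0.1263 -0.0045]
scene chassis 0.72 [ 0.5972  0.1376 -0.0028]
scene chassis 0.58 [ 0.5797 -0.1248 -0.0053]
scene long_tray 0.9 [0.5019 0.3284 0.0025]
scene round_tray 0.76 [ 4.584e-01 -3.339e-01 -3.000e-04]
scene screwjar 0.69 [0.6573 0.2704 0.0019]
scene screwjar 0.38 [ 0.5776 -0.1242  0.0081]
scene mug 0.67 [ 0.6849 -0.2744  0.0046]
scene key 0.82 [ 0.3923 -0.021  -0.0041]
scene key 0.27 [ 0.5887 -0.1173  0.0532]
1.8
```

View pics/wrist0.png

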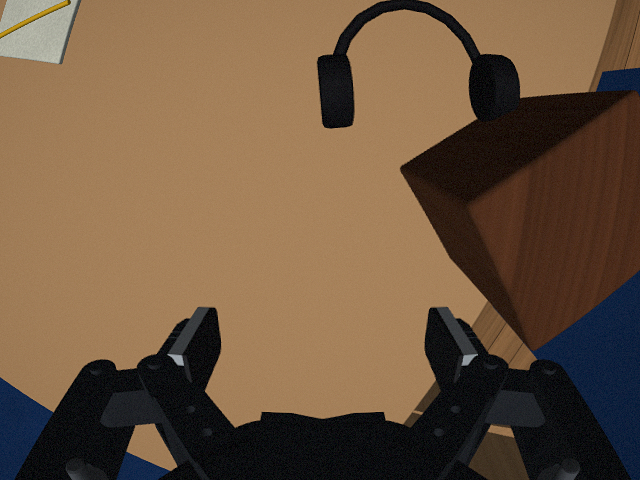

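```bash
python3 - <<'E'
from h import *
p=snapshot('top'); 
def rect(n,z):
    r=finder.silhouettes(p,n)[0]; m=r['mask'].astype(np.uint8)
    c=max(cv2.findContours(m,0,2)[0],key=cv2.contourArea)[:,0,:]
    w=onplane(p,c,z)[:,:2]
    q=cv2.minAreaRect((w*1000).astype(np.float32)); 
    (cx,cy),(a,b),ang=q
    if a<b: ang+=90;a,b=b,a
    print(n,r['confidence'],round(cx,1),round(cy,1),round(a,1),round(b,1),'long axis deg',round(ang%180,1), c.min(0),c.max(0))
for n,z in [('lid',.01),('meter',.05),('can',.078),('load',.11),('chassis',.02),('long_tray',.009),('round_tray',.009)]: rect(n,z)
st=monitor.get_state()
print(plan(st,[.592,-.118,.30],np.deg2rad(24)))
cv2.imwrite('pics/c.png',cv2.resize(p['frame'][120:300,110:420,::-1],None,fx=2.5,fy=2.5,interpolation=cv2.INTER_CUBIC))
E
```

```text
lid 0.8 524.7 -147.4 65.6 29.4 long axis deg 105.7 [366 231] [398 251]
meter 0.75 579.5 -122.6 105.0 66.7 long axis deg 21.9 [350 192] [396 240]
can 0.57 587.8 -118.0 68.5 50.6 long axis deg 16.6 [357 189] [389 224]
load 0.93 589.5 -116.0 48.5 39.5 long axis deg 152.2 [363 188] [385 212]
chassis 0.75 602.7 132.9 164.2 77.3 long axis deg 12.7 [223 167] [273 246]
long_tray 0.9 508.2 324.3 127.8 88.0 long axis deg 19.5 [127 220] [184 286]
round_tray 0.72 464.3 -333.9 63.3 62.4 long axis deg 89.1 [458 254] [488 284]
(array([ 0.49386993, -0.27793452, -0.06868206]), array([ 1.43354972e-05, -6.88881042e-05,  1.56772920e+00]))
```

View pics/c.png

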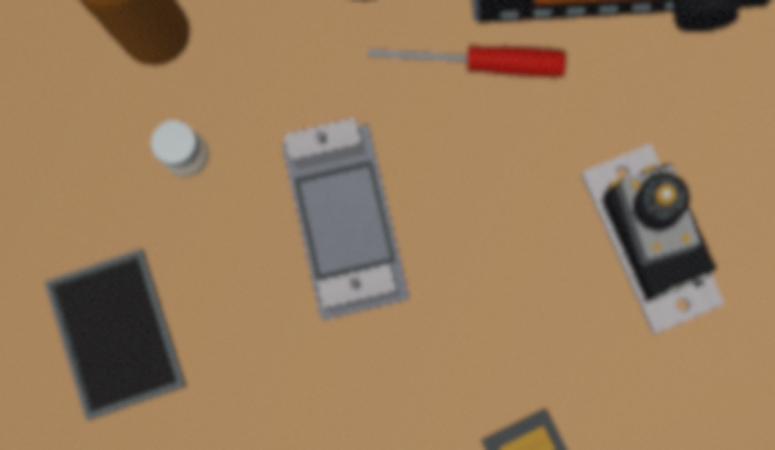

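```bash
python3 - <<'E'
from h import *
st=monitor.get_state()
print(plan(st,[.592,-.118,.25],np.deg2rad(114.5)))
E
```

```text
(array([ 0.49386819, -0.27793717, -0.01868206]), array([ 5.31553737e-05, -3.45124050e-05, -1.17937705e-02]))
```

>>> move_arm --motion '[{"translation":[0.02,-0.011,-0.002]},{"translation":[0.043,-0.025,-0.002]},{"translation":[0.045,-0.025,-0.002]},{"translation":[0.045,-0.025,-0.002]},{"translation":[0.045,-0.025,-0.002]},{"translation":[0.045,-0.025,-0.002]},{"translation":[0.045,-0.025,-0.002]},{"translation":[0.045,-0.025,-0.002]},{"translation":[0.045,-0.025,-0.002]},{"translation":[0.045,-0.025,-0.001]},{"translation":[0.043,-0.025,0]},{"translation":[0.028,-0.017,0],"twist":[0,0,-0.012]}]'

```text
invalid input
```

>>> move_arm --motion '[{"translation":[0,0,0]},{"translation":[0,0,0]}]' --hand 0.8

```text
invalid input
```

```bash
cat > look.py <<'E'
import sys
from h import *
names=sys.argv[2].split(',')
st=monitor.get_state(); p=snapshot('wrist'); cv2.imwrite(f'pics/{sys.argv[1]}.png',p['frame'][:,:,::-1])
import pickle; pickle.dump((st,p),open(f'pics/{sys.argv[1]}.pkl','wb'))
for n in names:
    if not n: continue
    for r in finder.landmark_of(p,n)[:1]: print(n,round(r['confidence'],2),toW(p,r['xyz'],st).round(4))
print(st['clock'],st['position'],tool(st)[1].round(3).tolist(),st['ft_force'].round(2),st['finger_gap'])
E
python3 look.py w1 load,can,meter,lid
```

```text
2.2 [ 0.2524839  -0.57174397  0.23131545] [[0.915, 0.404, 0.0], [0.404, -0.915, -0.0], [0.0, 0.0, -1.0]] [0.13 0.93 0.35] 0.9988151453525661
```

View pics/w1.png

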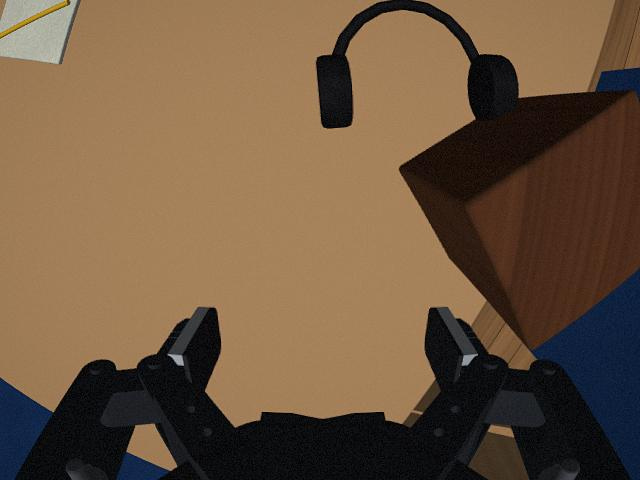

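>>> move_arm --motion '[{"translation":[0.02,-0.011,-0.002],"twist":[0,0,0]},{"translation":[0.043,-0.025,-0.002],"twist":[0,0,0]},{"translation":[0.045,-0.025,-0.002],"twist":[0,0,0]},{"translation":[0.045,-0.025,-0.002],"twist":[0,0,0]},{"translation":[0.045,-0.025,-0.002],"twist":[0,0,0]},{"translation":[0.045,-0.025,-0.002],"twist":[0,0,0]},{"translation":[0.045,-0.025,-0.002],"twist":[0,0,0]},{"translation":[0.045,-0.025,-0.002],"twist":[0,0,0]},{"translation":[0.045,-0.025,-0.002],"twist":[0,0,0]},{"translation":[0.045,-0.025,-0.001],"twist":[0,0,0]},{"translation":[0.043,-0.025,0],"twist":[0,0,0]},{"translation":[0.028,-0.017,0],"twist":[0,0,-0.012]}]'

```text
clock: 3.95
position: [0.5932, -0.1125, 0.2506]
orientation: [0.977, 0.215, 0.001, -0.001]
ft_force: [-0.2, -0.4, -0.6]
finger_gap: 1.001
```

>>> move_arm --motion '[{"translation":[0,0,0],"twist":[0,0,0]},{"translation":[0,0,0],"twist":[0,0,0]}]' --hand 0.8

```text
clock: 4.2
position: [0.5913, -0.1176, 0.2503]
orientation: [0.977, 0.212, -0.0, 0.0]
ft_force: [-1.4, -1.0, -0.7]
finger_gap: 0.801
```

```bash
python3 look.py w1 load,can,meter,lid
```

```text
load 0.77 [ 0.5904 -0.1212  0.0827]
lid 0.73 [ 0.6586  0.2693 -0.0009]
4.2 [ 0.59129983 -0.11758341  0.25031127] [[0.91, 0.415, -0.001], [0.415, -0.91, -0.0], [-0.001, 0.0, -1.0]] [-1.38 -0.98 -0.69] 0.8011051363330963
```

View pics/w1.png

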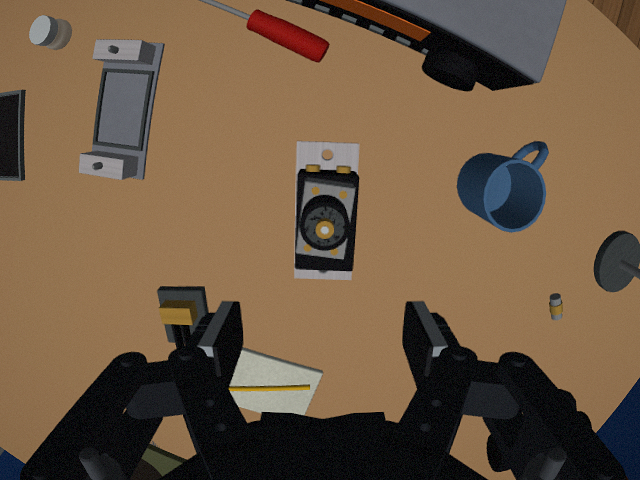

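```bash
python3 - <<'E'
import cv2
im=cv2.imread('pics/w1.png')
cv2.imwrite('pics/c1.png',cv2.resize(im[130:290,260:390],None,fx=4.5,fy=3.7,interpolation=cv2.INTER_CUBIC))
cv2.imwrite('pics/c2.png',cv2.resize(im[20:200,0:180],None,fx=3.3,fy=3.3,interpolation=cv2.INTER_CUBIC))
E
```

```text
(no output)
```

View pics/c1.png

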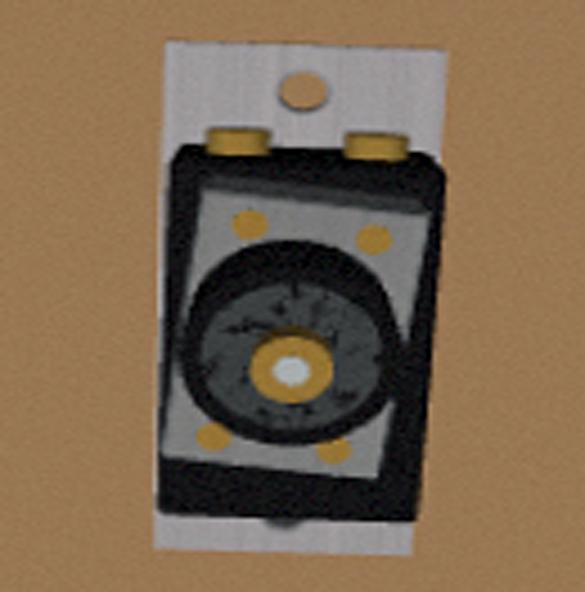

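View pics/c2.png

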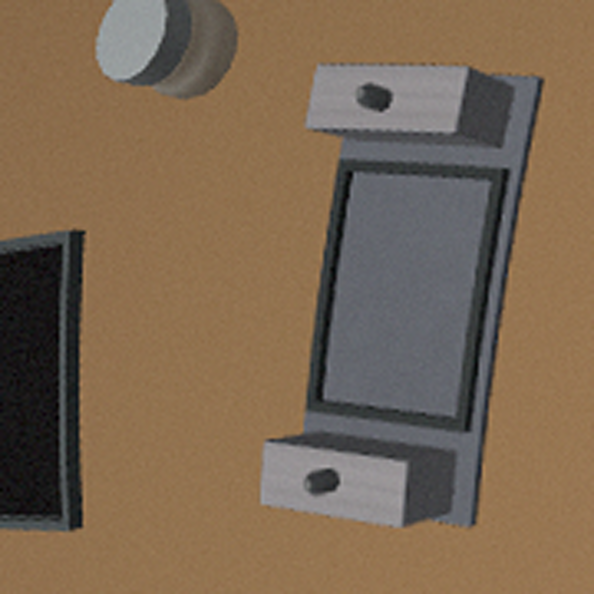

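```bash
python3 - <<'E'
from h import *
import pickle
st,p=pickle.load(open('pics/w1.pkl','rb'))
f=lambda pts,z,s=(4.5,3.7),o=(260,130): onplane(p,np.array(pts,float)/s+np.array(o),z,st)[:,:2]
def q(n,w):
    w=w*1000; c=w.mean(0); d1=(w[0]+w[1]-w[2]-w[3])/2; d2=(w[0]+w[3]-w[1]-w[2])/2
    print(n,c.round(1),'len',np.linalg.norm(d1).round(1),np.linalg.norm(d2).round(1),'ang',np.degrees(np.arctan2(d1[1],d1[0])).round(1), np.degrees(np.arctan2(d2[1],d2[0])).round(1)-90)
print('load',f([(291,370)],.12), 'hole',f([(303,92)],.01))
q('can',f([(202,192),(430,212),(378,478),(163,457)],.078))
q('lid',f([(166,43),(447,50),(412,555),(155,550)],.01))
print('meter bottom corners top',f([(418,520),(158,515)],.05))
o=(0,20)
g=lambda pts,z: f(pts,z,(3.3,3.3),o)
a=g([(380,94),(328,476)],.055)*1000; print('pins',a.round(1),a.mean(0).round(1),np.linalg.norm(a[0]-a[1]),np.degrees(np.arctan2(*(a[0]-a[1])[::-1])))
pl=plan(st,[.5915,-.1193,.087],np.deg2rad(114.7)); print(pl)
E
```

```text
load [[ 0.591874   -0.11802424]] hole [[ 0.6381695  -0.10046303]]
can [ 588.6 -120.2] len 65.7 43.6 ang 16.9 17.900000000000006
lid [ 580.8 -124.8] len 150.7 64.0 ang 22.6 23.0
meter bottom corners top [[ 0.54785806 -0.16962734]
 [ 0.52524804 -0.11665451]]
pins [[661.6 141.9]
 [544.8 114.9]] [603.2 128.4] 119.89935393202067 13.049526598634976
(array([-0.00036529,  0.00163615,  0.16331181]), array([ 5.09969357e-05,  1.01303975e-03, -2.87916578e-03]))
```

>>> move_arm --motion '[{"translation":[0,0,0.02],"twist":[0,0,0]},{"translation":[0,0,0.045],"twist":[0,0,0]},{"translation":[0,0,0.045],"twist":[0,0,0]},{"translation":[0,0,0.035],"twist":[0,0,0]},{"translation":[0,0,0.018],"twist":[0,0,0]},{"translation":[0,0,0],"twist":[0,0,0]},{"translation":[0,0,0],"twist":[0,0,0]}]'

```text
clock: 5.32
position: [0.5932, -0.1182, 0.0887]
orientation: [0.977, 0.212, 0.001, 0.0]
ft_force: [0.5, 0.8, 0.4]
finger_gap: 0.801
```

```bash
python3 look.py w2 ""
```

```text
5.325 [ 0.5932063  -0.11824755  0.08866184] [[0.91, 0.415, 0.003], [0.415, -0.91, -0.0], [0.002, 0.001, -1.0]] [0.51 0.82 0.41] 0.8014694002436513
```

View pics/w2.png

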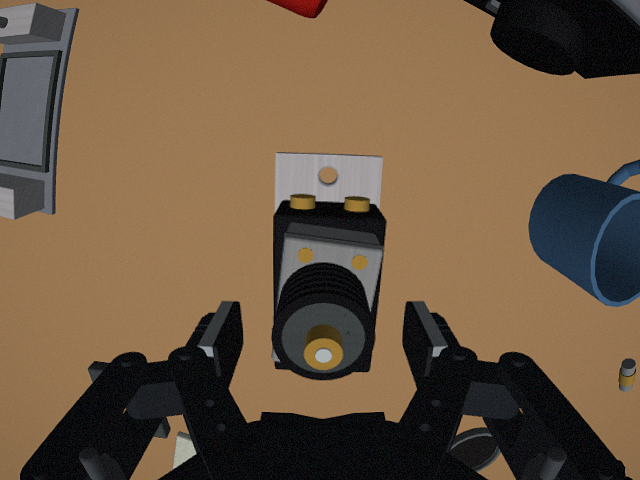

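>>> move_arm --motion '[{"translation":[0,0,0],"twist":[0,0,0]},{"translation":[0,0,0],"twist":[0,0,0]},{"translation":[0,0,0],"twist":[0,0,0]},{"translation":[0,0,0],"twist":[0,0,0]},{"translation":[0,0,0],"twist":[0,0,0]}]' --hand 0 --squeeze 40

```text
clock: 6.0
position: [0.5929, -0.1183, 0.0884]
orientation: [0.977, 0.212, 0.001, 0.001]
ft_force: [-0.6, -0.6, 6.1]
finger_gap: 0.453
```

>>> move_arm --motion '[{"translation":[0,0,-0.01],"twist":[0,0,0]},{"translation":[0,0,-0.025],"twist":[0,0,0]},{"translation":[0,0,-0.03],"twist":[0,0,0]},{"translation":[0,0,-0.03],"twist":[0,0,0]},{"translation":[0,0,-0.015],"twist":[0,0,0]},{"translation":[0,0,0],"twist":[0,0,0]}]'

```text
clock: 6.75
position: [0.5925, -0.1179, 0.1981]
orientation: [0.977, 0.212, 0.001, 0.0]
ft_force: [-0.7, -0.6, -1.8]
finger_gap: 0.455
```

```bash
python3 look.py w3 "round_tray,can"; python3 - <<'E'
from h import *
st=monitor.get_state(); print(plan(st,[.4632,-.3350,.20],np.deg2rad(114.5)))
E
```

```text
can 0.74 [ 0.5853 -0.1164  0.0497]
6.75 [ 0.59248288 -0.11792535  0.19807347] [[0.91, 0.415, 0.002], [0.415, -0.91, -0.0], [0.001, 0.001, -1.0]] [-0.65 -0.58 -1.78] 0.45542846790377234
(array([-0.20653675,  0.14456566, -0.00373494]), array([-0.00133186,  0.00226438,  0.00032384]))
```

View pics/w3.png

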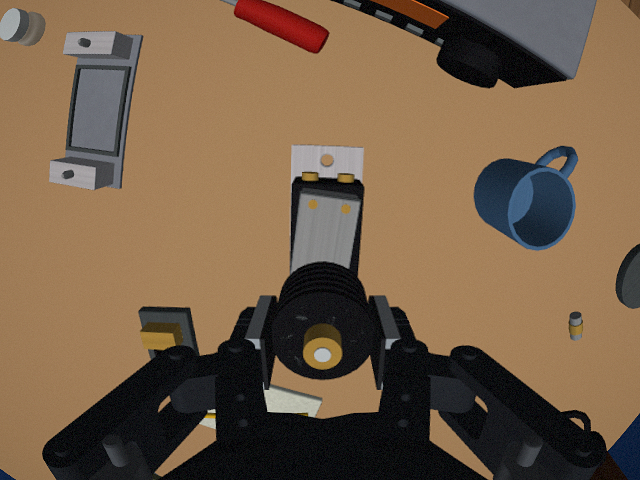

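>>> move_arm --motion '[{"translation":[-0.012,0.008,0],"twist":[0,0,0]},{"translation":[-0.032,0.022,0],"twist":[0,0,0]},{"translation":[-0.038,0.027,0],"twist":[0,0,0]},{"translation":[-0.038,0.027,0.01],"twist":[0,0,0]},{"translation":[-0.038,0.027,0.02],"twist":[0,0,0]},{"translation":[-0.03,0.021,0.03],"twist":[0,0,0]},{"translation":[-0.018,0.012,0.03],"twist":[0,0,0]},{"translation":[0,0,0.025],"twist":[0,0,0]},{"translation":[0,0,0],"twist":[0,0,0]},{"translation":[0,0,0],"twist":[0,0,0]}]'

```text
clock: 8.15
position: [0.4646, -0.3346, 0.0829]
orientation: [0.977, 0.212, 0.0, 0.0]
ft_force: [0.5, -0.3, -2.0]
finger_gap: 0.449
```

```bash
python3 look.py w4 "round_tray,load"; python3 - <<'E'
from h import *
p=snapshot('top'); 
for n in ['round_tray','load']:
    for r in finder.landmark_of(p,n)[:1]: print(n,toW(p,r['xyz']))
cv2.imwrite('pics/t4.png',cv2.resize(p['frame'][200:340,400:550,::-1],None,fx=4,fy=4))
E
```

```text
round_tray 0.75 [ 0.4647 -0.3358  0.0011]
load 0.56 [ 0.4603 -0.335   0.0754]
8.15 [ 0.46463299 -0.33455819  0.08285205] [[0.91, 0.415, 0.001], [0.415, -0.91, -0.0], [0.0, 0.001, -1.0]] [ 0.49 -0.31 -2.02] 0.44908082529451626
round_tray [ 0.46442126 -0.33667229  0.00088076]
load [ 0.46596555 -0.33177407  0.07243195]
```

View pics/w4.png

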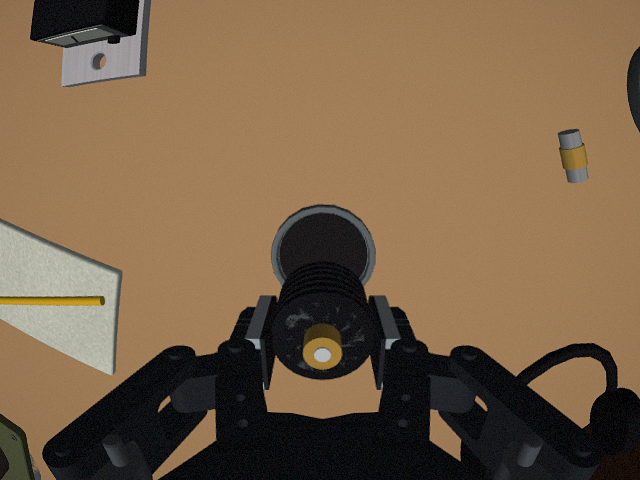

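View pics/t4.png

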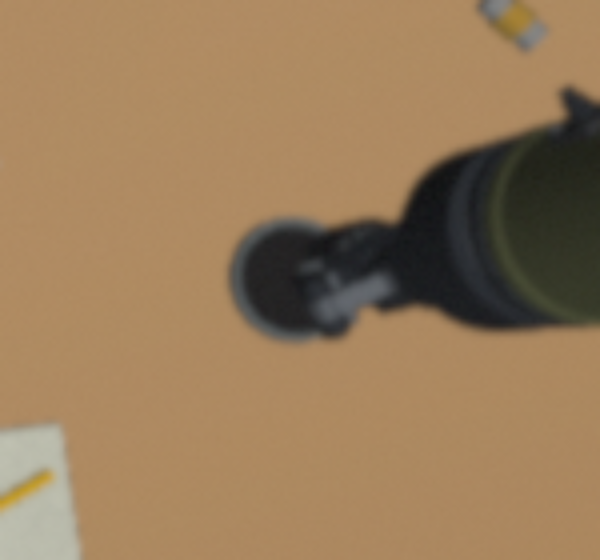

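>>> move_arm --motion '[{"translation":[0,0.001,0.015],"twist":[0,0,0]},{"translation":[0,0,0.022],"twist":[0,0,0]},{"translation":[0,0,0.017],"twist":[0,0,0]},{"translation":[0,0,0.009],"twist":[0,0,0]},{"translation":[0,0,0.004],"twist":[0,0,0]},{"translation":[0,0,0.001],"twist":[0,0,0]},{"translation":[0,0,0],"twist":[0,0,0]},{"translation":[0,0,0],"twist":[0,0,0]}]'

```text
clock: 9.45
position: [0.4652, -0.3356, 0.0147]
orientation: [0.977, 0.212, 0.0, 0.0]
ft_force: [-0.6, -0.5, -1.5]
finger_gap: 0.452
```

>>> move_arm --motion '[{"translation":[0,0,0.001],"twist":[0,0,0]},{"translation":[0,0,0],"twist":[0,0,0]},{"translation":[0,0,0],"twist":[0,0,0]}]'

```text
clock: 9.82
position: [0.4652, -0.3356, 0.0144]
orientation: [0.977, 0.212, 0.0, 0.001]
ft_force: [-1.3, -0.4, 8.3]
finger_gap: 0.454
```

Contact. Release and rise.

>>> move_arm --motion '[{"translation":[0,0,0],"twist":[0,0,0]},{"translation":[0,0,0],"twist":[0,0,0]},{"translation":[0,0,0],"twist":[0,0,0]},{"translation":[0,0,-0.02],"twist":[0,0,0]},{"translation":[0,0,-0.04],"twist":[0,0,0]},{"translation":[0,0,-0.045],"twist":[0,0,0]},{"translation":[0,0,-0.045],"twist":[0,0,0]},{"translation":[0,0,-0.03],"twist":[0,0,0]},{"translation":[0,0,0],"twist":[0,0,0]}]' --hand 0.7

```text
clock: 10.95
position: [0.4663, -0.3363, 0.197]
orientation: [0.977, 0.212, 0.002, 0.002]
ft_force: [0.1, -0.3, -0.1]
finger_gap: 0.698
```

```bash
python3 look.py w5 "round_tray,load"; python3 - <<'E'
from h import *
st=monitor.get_state(); print(plan(st,[.5886,-.1202,.20],np.deg2rad(107.4)))
E
```

```text
load 0.67 [ 0.4614 -0.3337  0.0057]
10.95 [ 0.46629531 -0.33630927  0.19701405] [[0.91, 0.415, 0.006], [0.415, -0.91, -0.004], [0.004, 0.006, -1.0]] [ 0.09 -0.25 -0.09] 0.6977933165134254
(array([ 0.2023888 , -0.14376365, -0.00703281]), array([-0.00089769,  0.00090691,  0.12413096]))
```

View pics/w5.png

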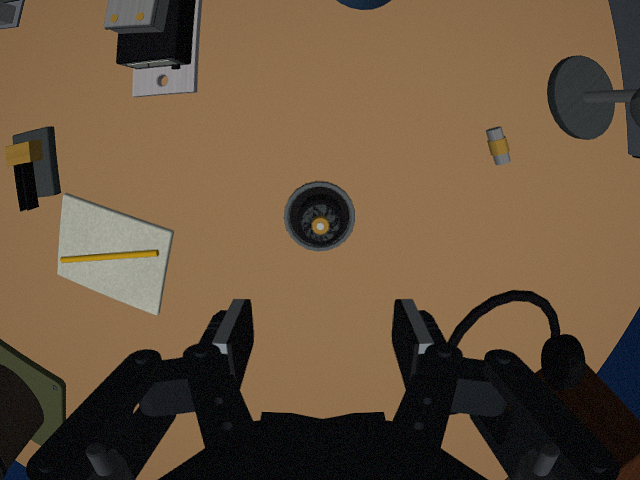

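>>> move_arm --motion '[{"translation":[0.014,-0.01,-0.003],"twist":[0,0,0]},{"translation":[0.034,-0.024,-0.004],"twist":[0,0,0]},{"translation":[0.04,-0.029,0],"twist":[0,0,0]},{"translation":[0.04,-0.029,0],"twist":[0,0,0]},{"translation":[0.04,-0.029,0],"twist":[0,0,0]},{"translation":[0.025,-0.018,0],"twist":[0,0,0]},{"translation":[0.009,-0.005,0],"twist":[0,0,0.06]},{"translation":[0,0,0],"twist":[0,0,0.064]},{"translation":[0,0,0],"twist":[0,0,0]},{"translation":[0,0,0],"twist":[0,0,0]}]'

```text
clock: 12.35
position: [0.5886, -0.1198, 0.1999]
orientation: [0.988, 0.152, -0.0, -0.0]
ft_force: [0.5, -0.1, -0.3]
finger_gap: 0.7
```

```bash
python3 look.py w6 "can,meter,lid"; python3 - <<'E'
import cv2
im=cv2.imread('pics/w6.png')
cv2.imwrite('pics/c1.png',cv2.resize(im[120:300,250:400],None,fx=4,fy=3.3,interpolation=cv2.INTER_CUBIC))
E
```

```text
can 0.68 [ 0.5884 -0.1211  0.0525]
meter 0.72 [ 0.461  -0.3361  0.0058]
12.35 [ 0.58862212 -0.11979843  0.19986442] [[0.954, 0.301, -0.001], [0.301, -0.954, 0.0], [-0.001, -0.001, -1.0]] [ 0.51 -0.12 -0.3 ] 0.699505178951774
```

View pics/c1.png

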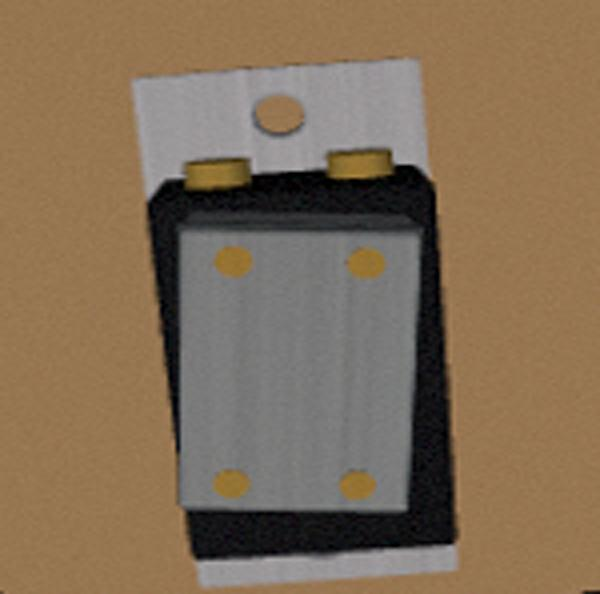

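```bash
python3 - <<'E'
from h import *
import pickle
st,p=pickle.load(open('pics/w6.pkl','rb'))
f=lambda pts,z,s=(4.,3.3),o=(250,120): onplane(p,np.array(pts,float)/s+np.array(o),z,st)[:,:2]
w=f([(180,230),(422,230),(408,512),(180,508)],.078)
d=(w[0]+w[1]-w[2]-w[3])/2; print(w.mean(0),np.linalg.norm(d),np.degrees(np.arctan2(d[1],d[0])))
print(plan(st,[*w.mean(0),.060],np.arctan2(d[1],d[0])+np.pi/2))
E
```

```text
[ 0.58862692 -0.12016975] 0.0659665662847669 16.47881354432503
(array([3.00772879e-06, 4.43059255e-04, 1.39864214e-01]), array([-0.00061839,  0.00079248,  0.01777605]))
```

>>> move_arm --motion '[{"translation":[0,0,0.02],"twist":[0,0,0.008]},{"translation":[0,0,0.04],"twist":[0,0,0]},{"translation":[0,0,0.04],"twist":[0,0,0]},{"translation":[0,0,0.027],"twist":[0,0,0]},{"translation":[0,0,0.013],"twist":[0,0,0]},{"translation":[0,0,0],"twist":[0,0,0]},{"translation":[0,0,0],"twist":[0,0,0]}]'

```text
clock: 13.42
position: [0.5898, -0.1207, 0.0615]
orientation: [0.989, 0.147, 0.001, 0.0]
ft_force: [-0.2, 0.3, -0.2]
finger_gap: 0.696
```

>>> move_arm --motion '[{"translation":[0,0,0],"twist":[0,0,0]},{"translation":[0,0,0],"twist":[0,0,0]},{"translation":[0,0,0],"twist":[0,0,0]},{"translation":[0,0,0],"twist":[0,0,0]}]' --hand 0 --squeeze 40

```text
clock: 13.92
position: [0.5899, -0.1206, 0.0617]
orientation: [0.989, 0.147, 0.001, 0.0]
ft_force: [-0.6, 0.3, 6.4]
finger_gap: 0.502
```

>>> move_arm --motion '[{"translation":[0,0,-0.01],"twist":[0,0,0]},{"translation":[0,0,-0.025],"twist":[0,0,0]},{"translation":[0,0,-0.03],"twist":[0,0,0]},{"translation":[0,0,-0.03],"twist":[0,0,0]},{"translation":[0,0,-0.02],"twist":[0,0,0]},{"translation":[0,0,0],"twist":[0,0,0]}]'

```text
clock: 14.68
position: [0.5899, -0.1207, 0.1772]
orientation: [0.989, 0.147, 0.002, 0.001]
ft_force: [0.4, -0.2, -0.8]
finger_gap: 0.504
```

```bash
python3 look.py w7 "can"; python3 - <<'E'
from h import *
st=monitor.get_state(); print(plan(st,[.575,.122,.20],np.deg2rad(103.0)))
E
```

```text
can 0.67 [ 0.5879 -0.121   0.1677]
14.675 [ 0.5899113  -0.12070629  0.17715598] [[0.957, 0.291, 0.004], [0.291, -0.957, -0.001], [0.003, 0.002, -1.0]] [ 0.43 -0.25 -0.82] 0.5036627281003365
(array([ 0.05793082, -0.23579238, -0.02506749]), array([-0.00018894,  0.00080302,  0.06897896]))
```

View pics/w7.png

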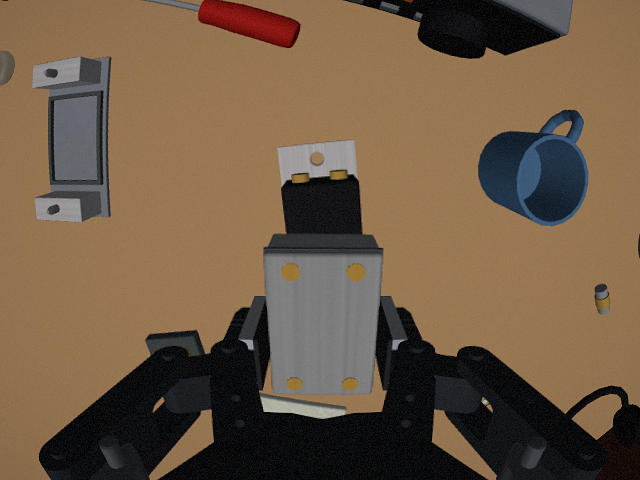

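>>> move_arm --motion '[{"translation":[0.004,-0.014,-0.01],"twist":[0,0,0.03]},{"translation":[0.008,-0.034,-0.015],"twist":[0,0,0.039]},{"translation":[0.009,-0.04,0],"twist":[0,0,0]},{"translation":[0.009,-0.045,0],"twist":[0,0,0]},{"translation":[0.009,-0.045,0],"twist":[0,0,0]},{"translation":[0.008,-0.037,0],"twist":[0,0,0]},{"translation":[0.004,-0.022,0],"twist":[0,0,0]},{"translation":[0,0,0],"twist":[0,0,0]},{"translation":[0,0,0],"twist":[0,0,0]}]'

```text
clock: 15.9
position: [0.5826, 0.1198, 0.1995]
orientation: [0.994, 0.112, -0.001, 0.001]
ft_force: [0.5, -0.3, -0.0]
finger_gap: 0.503
```

```bash
python3 look.py w8 "can,chassis"
```

```text
can 0.66 [0.5806 0.1201 0.1861]
chassis 0.9 [6.012e-01 1.351e-01 5.000e-04]
15.9 [0.58255636 0.11981503 0.1994843 ] [[0.975, 0.223, -0.002], [0.223, -0.975, -0.002], [-0.002, 0.002, -1.0]] [ 0.45 -0.33 -0.03] 0.5033407711724351
```

View pics/w8.png

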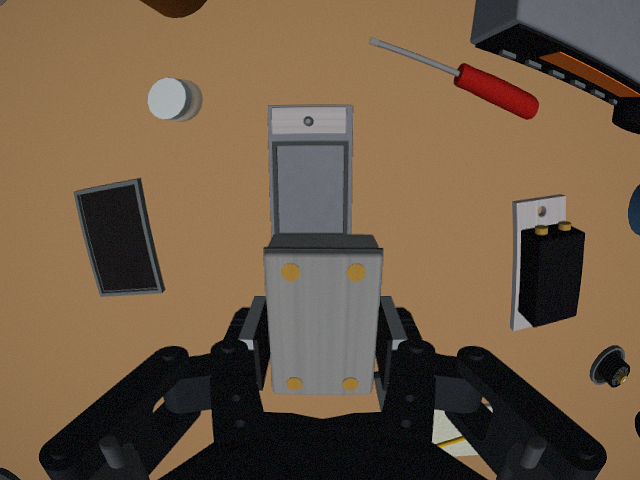

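```bash
python3 - <<'E'
import cv2
im=cv2.imread('pics/w8.png')
cv2.imwrite('pics/c1.png',cv2.resize(im[95:250,245:375],None,fx=5,fy=3.8,interpolation=cv2.INTER_CUBIC))
E
```

```text
(no output)
```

View pics/c1.png

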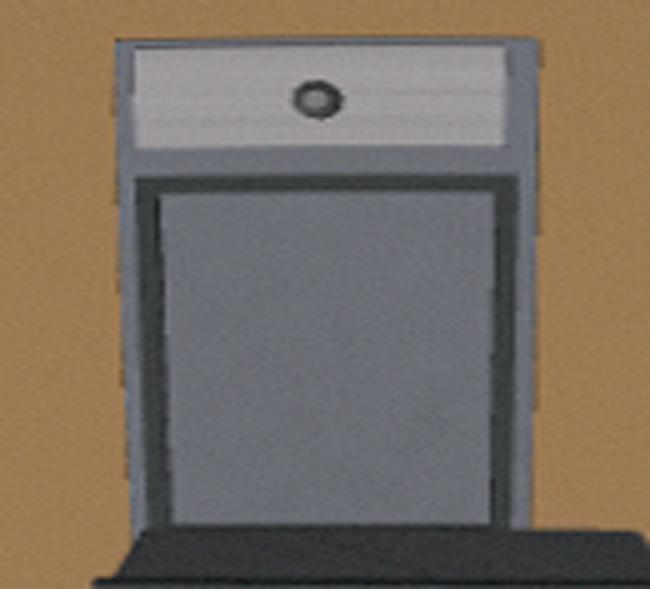

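```bash
python3 - <<'E'
from h import *
import pickle
st,p=pickle.load(open('pics/w8.pkl','rb'))
f=lambda pts,z,s=(5.,3.8),o=(245,95): onplane(p,np.array(pts,float)/s+np.array(o),z,st)[:,:2]
L=f([(117,40),(130,480)],.005); Rr=f([(539,40),(530,480)],.005)
print(L,Rr)
for E in (L,Rr):
    d=E[0]-E[1]; print(np.degrees(np.arctan2(d[1],d[0])))
a=np.deg2rad(12.8)
pin=f([(318,100)],.055)[0]; print('pin',pin,'c',pin-.062*np.array([np.cos(a),np.sin(a)]))
e=(L[0]+Rr[0])/2; print('base far edge mid',e,'c',e-.078*np.array([np.cos(a),np.sin(a)]))
b=f([(135,46),(505,46),(505,148),(135,148)],.041); print('block',b.mean(0),b.mean(0)-.063*np.array([np.cos(a),np.sin(a)]), np.linalg.norm(b[0]-b[1]))
E
```

```text
[[0.66741623 0.18957555]
 [0.56238278 0.16559462]] [[0.68371883 0.11589975]
 [0.57911056 0.09215263]]
12.861153393180738
12.789949750720387
pin [0.66015162 0.14914319] c [0.59969236 0.13540719]
base far edge mid [0.67556753 0.15273765] c [0.59950588 0.13545687]
block [0.6612938  0.14968398] [0.59985939 0.13572642] 0.05908152636787478
```

```bash
python3 - <<'E'
from h import *
st=monitor.get_state(); print(plan(st,[.6007,.1357,.06],np.deg2rad(102.8)))
E
```

```text
(array([ 0.02091071, -0.01172832,  0.14002563]), array([0.00118239, 0.00068859, 0.00069035]))
```

>>> move_arm --motion '[{"translation":[0.009,-0.005,0.01],"twist":[0,0,0]},{"translation":[0.011,-0.006,0.02],"twist":[0,0,0]},{"translation":[0.001,-0.001,0.035],"twist":[0,0,0]},{"translation":[0,0,0.035],"twist":[0,0,0]},{"translation":[0,0,0.025],"twist":[0,0,0]},{"translation":[0,0,0.015],"twist":[0,0,0]},{"translation":[0,0,0],"twist":[0,0,0]},{"translation":[0,0,0],"twist":[0,0,0]}]'

```text
clock: 17.05
position: [0.6016, 0.1385, 0.0612]
orientation: [0.994, 0.113, 0.001, -0.0]
ft_force: [-0.2, -0.0, -0.9]
finger_gap: 0.502
```

```bash
python3 look.py w9 "can,chassis"
```

```text
can 0.93 [0.5987 0.1389 0.051 ]
17.05 [0.60159223 0.13853744 0.0611638 ] [[0.974, 0.225, 0.002], [0.225, -0.974, 0.0], [0.002, -0.0, -1.0]] [-0.24 -0.02 -0.87] 0.5016453971071467
```

View pics/w9.png

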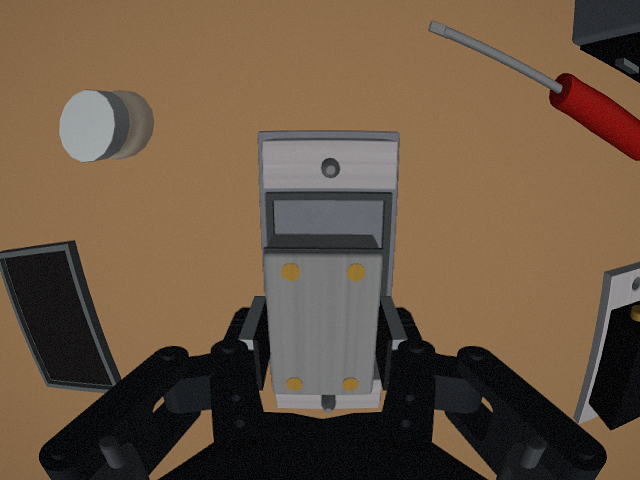

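>>> move_arm --motion '[{"translation":[-0.0015,0.0024,0.01],"twist":[0,0,0]},{"translation":[0,0,0.015],"twist":[0,0,0]},{"translation":[0,0,0.012],"twist":[0,0,0]},{"translation":[0,0,0.005],"twist":[0,0,0]},{"translation":[0,0,0.002],"twist":[0,0,0]},{"translation":[0,0,0],"twist":[0,0,0]},{"translation":[0,0,0],"twist":[0,0,0]}]'

```text
clock: 18.08
position: [0.5988, 0.1355, 0.0167]
orientation: [0.994, 0.113, -0.001, 0.0]
ft_force: [-2.9, 0.8, 6.5]
finger_gap: 0.505
```

>>> move_arm --motion '[{"translation":[0,0,0],"twist":[0,0,0]},{"translation":[0,0,0],"twist":[0,0,0]},{"translation":[0,0,0],"twist":[0,0,0]},{"translation":[0,0,-0.02],"twist":[0,0,0]},{"translation":[0,0,-0.04],"twist":[0,0,0]},{"translation":[0,0,-0.045],"twist":[0,0,0]},{"translation":[0,0,-0.045],"twist":[0,0,0]},{"translation":[0,0,-0.033],"twist":[0,0,0]},{"translation":[0,0,0],"twist":[0,0,0]},{"translation":[0,0,0],"twist":[0,0,0]}]' --hand 0.7

```text
clock: 19.32
position: [0.5992, 0.1355, 0.1995]
orientation: [0.994, 0.113, -0.0, 0.0]
ft_force: [-0.3, 0.7, -0.4]
finger_gap: 0.7
```

```bash
python3 look.py w10 "can,chassis,long_tray"; python3 - <<'E'
import cv2
im=cv2.imread('pics/w10.png')
cv2.imwrite('pics/c1.png',cv2.resize(im[95:325,225:425],None,fx=4,fy=2.6,interpolation=cv2.INTER_CUBIC))
E
```

```text
can 0.97 [0.5936 0.1389 0.0052]
long_tray 0.7 [0.5078 0.3291 0.0027]
19.325 [0.59922594 0.13551573 0.19946609] [[0.974, 0.225, -0.0], [0.225, -0.974, -0.0], [-0.0, 0.0, -1.0]] [-0.25  0.67 -0.42] 0.6997512736806317
```

View pics/w10.png

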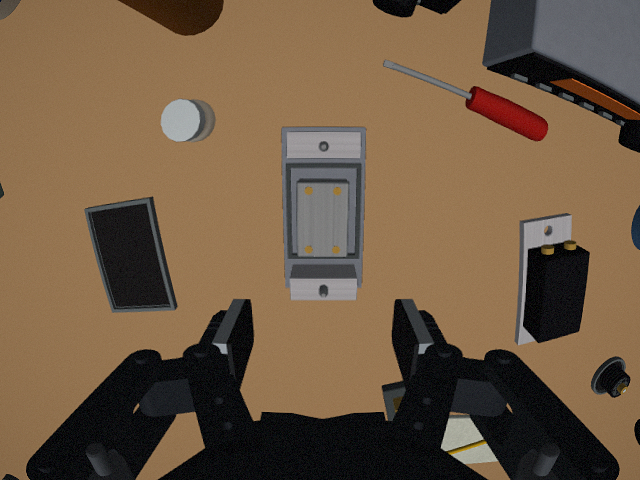

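View pics/c1.png

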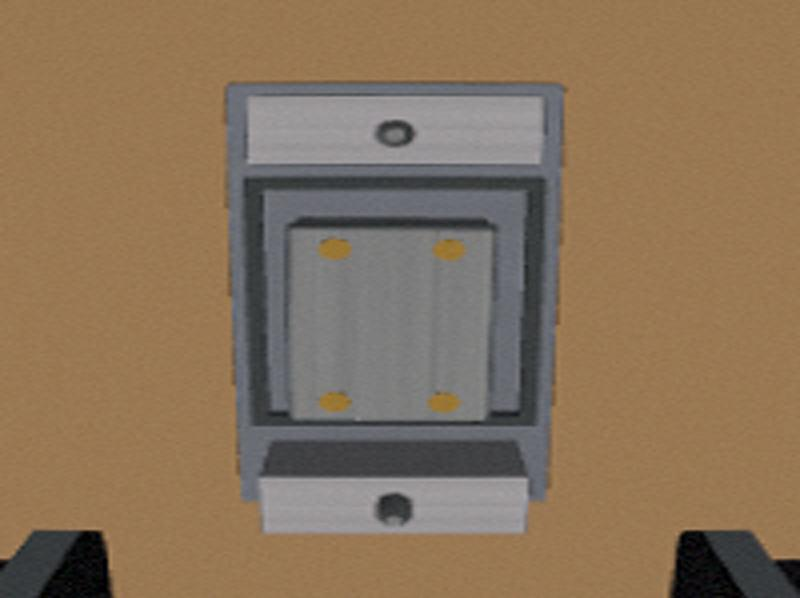

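```bash
python3 - <<'E'
from h import *
import pickle
st,p=pickle.load(open('pics/w10.pkl','rb'))
f=lambda pts,z,s=(4.,2.6),o=(225,95): onplane(p,np.array(pts,float)/s+np.array(o),z,st)
a=f([(396,132),(394,519)],.055); d=a[0]-a[1]
print(a,'c',a.mean(0)[:2],np.linalg.norm(d),np.degrees(np.arctan2(d[1],d[0])))
c=f([(289,228),(494,228),(490,420),(290,420)],.033)[:,:2]; print('can',c.mean(0),np.linalg.norm(c[0]-c[3]))
d=c[0]+c[1]-c[2]-c[3];print(np.degrees(np.arctan2(d[1],d[0])))
# long tray rim corners
t=onplane(p,[(86,208),(151,198),(176,308),(112,311)],.009,st)[:,:2]; print('tray',t.mean(0),np.linalg.norm(t[0]-t[3]),np.linalg.norm(t[0]-t[1])); d=t[0]+t[1]-t[2]-t[3];print(np.degrees(np.arctan2(d[1],d[0])))
st=monitor.get_state()
print(plan(st,[.5800,-.125,.20],np.deg2rad(113)))
E
```

```text
[[0.6610869  0.14956356 0.055     ]
 [0.53974987 0.12179192 0.055     ]] c [0.60041839 0.13567774] 0.12447465525965948 12.89181424548284
can [0.59767192 0.13590895] 0.06572616613804774
12.75162561615442
tray [0.50748475 0.32484869] 0.1211824363294079 0.08316947892481638
18.009081224143905
(array([-0.07710765,  0.24951156, -0.00158695]), array([ 6.69040426e-06,  2.30647880e-03, -1.74546781e-01]))
```

>>> move_arm --motion '[{"translation":[-0.004,0.014,0],"twist":[0,0,-0.03]},{"translation":[-0.013,0.036,0],"twist":[0,0,-0.05]},{"translation":[-0.018,0.042,0],"twist":[0,0,-0.05]},{"translation":[-0.018,0.042,0],"twist":[0,0,-0.045]},{"translation":[-0.02,0.042,0],"twist":[0,0,0]},{"translation":[-0.02,0.041,0],"twist":[0,0,0]},{"translation":[-0.01,0.025,0],"twist":[0,0,0]},{"translation":[0,0.01,0],"twist":[0,0,0]},{"translation":[0,0,0],"twist":[0,0,0]},{"translation":[0,0,0],"twist":[0,0,0]}]' --hand 0.95

```text
clock: 20.78
position: [0.5893, -0.1339, 0.1991]
orientation: [0.98, 0.201, 0.0, -0.001]
ft_force: [0.2, -0.3, 0.5]
finger_gap: 0.949
```

```bash
python3 look.py w11 "meter,lid"; python3 - <<'E'
import cv2
im=cv2.imread('pics/w11.png')
cv2.imwrite('pics/c1.png',cv2.resize(im[95:325,225:425],None,fx=4,fy=2.6,interpolation=cv2.INTER_CUBIC))
E
```

```text
meter 0.82 [ 0.5785 -0.1295  0.0133]
20.775 [ 0.58925035 -0.13387792  0.19909148] [[0.919, 0.394, -0.0], [0.394, -0.919, 0.002], [0.0, -0.001, -1.0]] [ 0.2  -0.27  0.49] 0.9493003376486635
```

View pics/c1.png

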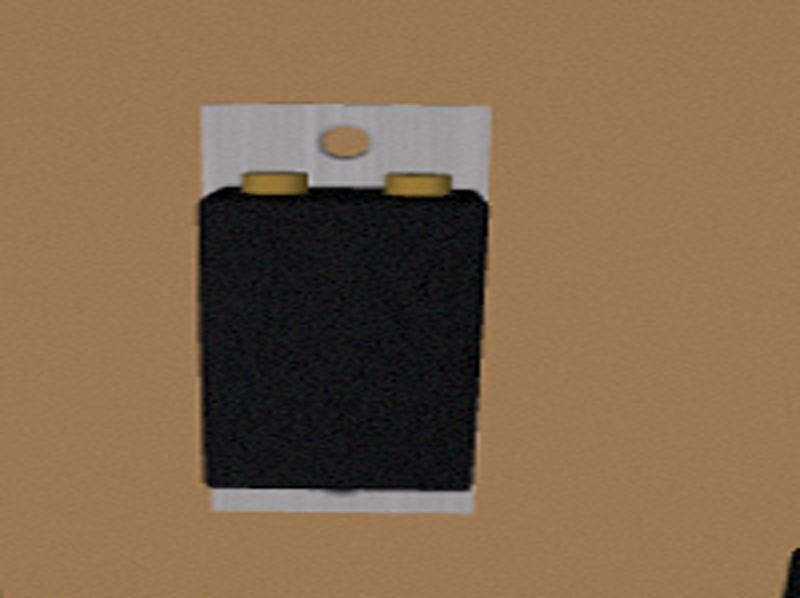

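```bash
python3 - <<'E'
from h import *
import pickle
st,p=pickle.load(open('pics/w11.pkl','rb'))
f=lambda pts,z,s=(4.,2.6),o=(225,95): onplane(p,np.array(pts,float)/s+np.array(o),z,st)[:,:2]
c=f([(199,215),(487,215),(472,489),(207,488)],.05); print(c)
d=c[0]+c[1]-c[2]-c[3];a=np.arctan2(d[1],d[0]);print(np.degrees(a),np.linalg.norm(c[2]-c[3]))
m=(c[2]+c[3])/2+.048*np.array([np.cos(a),np.sin(a)]); print('meter',m)
l=f([(201,106),(491,107),(473,513),(212,511)],.01); d=l[0]+l[1]-l[2]-l[3]; print('lid',l.mean(0),np.degrees(np.arctan2(d[1],d[0])),np.linalg.norm(d)/2)
print(plan(st,[*m,.0215],a+np.pi/2))
E
```

```text
[[ 0.60919087 -0.08273098]
 [ 0.6315044  -0.13526526]
 [ 0.54795942 -0.16939222]
 [ 0.52562431 -0.11690177]]
22.229617544398852 0.05704476093784071
meter [ 0.58122427 -0.12498767]
lid [ 0.58064007 -0.12440451] 22.456260662869283 0.15008165026887366
(array([-0.00394074, -0.01106961,  0.17760665]), array([-0.00148199, -0.00034454,  0.01671125]))
```

>>> move_arm --motion '[{"translation":[-0.003,-0.009,0.01],"twist":[0,0,0.013]},{"translation":[-0.001,-0.002,0.03],"twist":[0,0,0]},{"translation":[0,0,0.04],"twist":[0,0,0]},{"translation":[0,0,0.035],"twist":[0,0,0]},{"translation":[0,0,0.015],"twist":[0,0,0]},{"translation":[0,0,0],"twist":[0,0,0]},{"translation":[0,0,0],"twist":[0,0,0]}]'

```text
clock: 21.8
position: [0.582, -0.1277, 0.0705]
orientation: [0.981, 0.193, 0.001, 0.0]
ft_force: [0.8, -0.6, -0.4]
finger_gap: 0.949
```

```bash
python3 look.py w12 ""; python3 - <<'E'
from h import *
st=monitor.get_state(); print(plan(st,[.5812,-.125,.0215],np.deg2rad(112.5)))
E
```

```text
21.8 [ 0.58199475 -0.12767224  0.07049969] [[0.925, 0.379, 0.002], [0.379, -0.925, -0.0], [0.002, 0.001, -1.0]] [ 0.82 -0.57 -0.37] 0.9487100432287641
(array([ 9.30461726e-05, -3.02310958e-03,  4.91783666e-02]), array([ 0.00143122, -0.00231264, -0.00399359]))
```

View pics/w12.png

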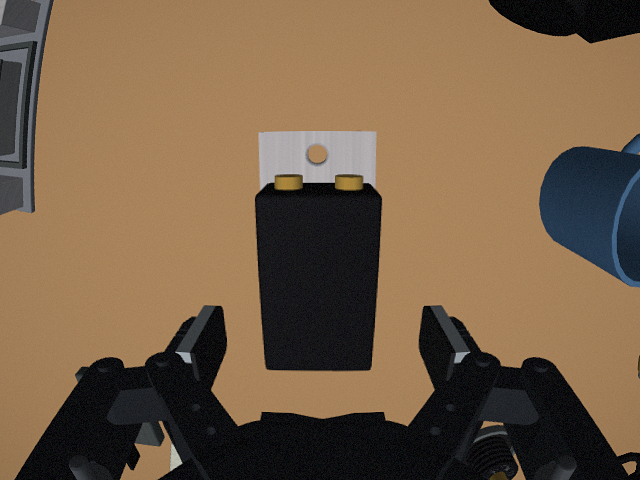

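>>> move_arm --motion '[{"translation":[0,-0.003,0.005],"twist":[0,0,-0.004]},{"translation":[0,0,0.018],"twist":[0,0,0]},{"translation":[0,0,0.018],"twist":[0,0,0]},{"translation":[0,0,0.008],"twist":[0,0,0]},{"translation":[0,0,0],"twist":[0,0,0]},{"translation":[0,0,0],"twist":[0,0,0]}]'

```text
clock: 22.6
position: [0.5802, -0.125, 0.0205]
orientation: [0.981, 0.195, 0.0, 0.0]
ft_force: [0.7, -0.8, 0.5]
finger_gap: 0.947
```

>>> move_arm --motion '[{"translation":[0,0,0],"twist":[0,0,0]},{"translation":[0,0,0],"twist":[0,0,0]},{"translation":[0,0,0],"twist":[0,0,0]},{"translation":[0,0,0],"twist":[0,0,0]}]' --hand 0 --squeeze 50

```text
clock: 23.1
position: [0.5805, -0.1252, 0.0211]
orientation: [0.981, 0.195, 0.001, 0.0]
ft_force: [-0.8, -0.3, 6.2]
finger_gap: 0.67
```

>>> move_arm --motion '[{"translation":[0,0,-0.01],"twist":[0,0,0]},{"translation":[0,0,-0.025],"twist":[0,0,0]},{"translation":[0,0,-0.035],"twist":[0,0,0]},{"translation":[0,0,-0.04],"twist":[0,0,0]},{"translation":[0,0,-0.04],"twist":[0,0,0]},{"translation":[0,0,-0.02],"twist":[0,0,0]},{"translation":[0,0,0],"twist":[0,0,0]}]'

```text
clock: 23.98
position: [0.5806, -0.125, 0.1918]
orientation: [0.981, 0.195, 0.001, 0.001]
ft_force: [-0.5, -0.1, -3.9]
finger_gap: 0.67
```

```bash
python3 look.py w13 "lid,meter"; python3 - <<'E'
from h import *
st=monitor.get_state(); print(plan(st,[.4780,.312,.20],np.deg2rad(108)))
E
```

```text
meter 0.58 [ 0.5771 -0.1291  0.1815]
23.975 [ 0.58057856 -0.12500606  0.19183227] [[0.924, 0.383, 0.003], [0.383, -0.924, -0.0], [0.003, 0.002, -1.0]] [-0.49 -0.13 -3.94] 0.6703155038520229
(array([ 0.07418599, -0.44206244, -0.0105883 ]), array([-0.00127567,  0.00255427,  0.07880793]))
```

View pics/w13.png

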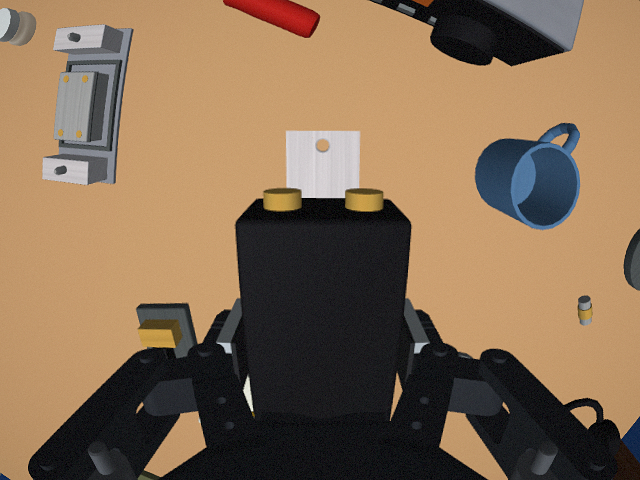

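>>> move_arm --motion '[{"translation":[0.002,-0.014,-0.004],"twist":[0,0,0.02]},{"translation":[0.006,-0.034,-0.006],"twist":[0,0,0.029]},{"translation":[0.008,-0.045,0],"twist":[0,0,0.03]},{"translation":[0.008,-0.048,0],"twist":[0,0,0]},{"translation":[0.008,-0.048,0],"twist":[0,0,0]},{"translation":[0.008,-0.048,0],"twist":[0,0,0]},{"translation":[0.008,-0.048,0],"twist":[0,0,0]},{"translation":[0.008,-0.048,0],"twist":[0,0,0]},{"translation":[0.008,-0.048,0],"twist":[0,0,0]},{"translation":[0.006,-0.035,0],"twist":[0,0,0]},{"translation":[0.004,-0.026,0],"twist":[0,0,0]},{"translation":[0,0,0],"twist":[0,0,0]}]'

```text
clock: 25.62
position: [0.5067, 0.3218, 0.1996]
orientation: [0.987, 0.159, -0.001, -0.001]
ft_force: [0.2, -1.0, -3.2]
finger_gap: 0.672
```

>>> move_arm --motion '[{"translation":[0,0,0],"twist":[0,0,0]},{"translation":[0,0,0],"twist":[0,0,0]}]'

```text
clock: 25.88
position: [0.5096, 0.316, 0.2]
orientation: [0.988, 0.155, -0.0, 0.001]
ft_force: [1.2, -0.3, -2.0]
finger_gap: 0.674
```

```bash
python3 look.py w14 "long_tray"; python3 - <<'E'
from h import *
p=snapshot('top'); 
for n in ['long_tray','screwjar','lid']:
    for r in finder.landmark_of(p,n)[:1]: print(n,toW(p,r['xyz']))
E
```

```text
long_tray 0.98 [0.5079 0.3258 0.0008]
25.875 [0.50956196 0.3160483  0.20004608] [[0.952, 0.307, -0.0], [0.307, -0.952, -0.001], [-0.001, 0.001, -1.0]] [ 1.17 -0.34 -2.  ] 0.6737936168069818
long_tray [ 5.08893059e-01  3.27422463e-01 -3.71868509e-04]
screwjar [0.65880774 0.2729012  0.0009478 ]
lid [ 0.58216326 -0.12404987 -0.00226565]
```

View pics/w14.png

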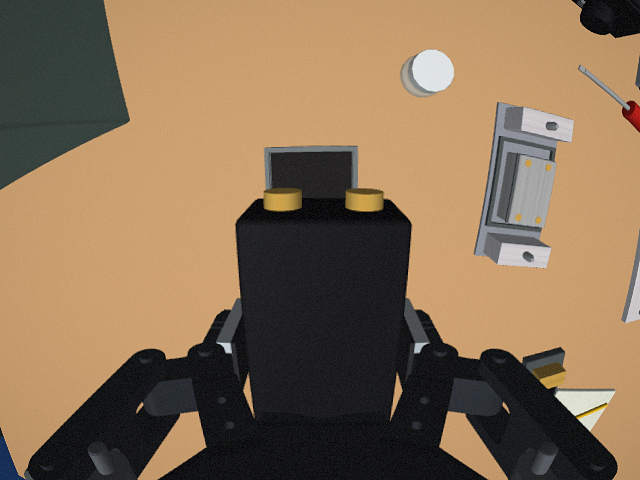

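```bash
python3 - <<'E'
from h import *
import pickle
st,p=pickle.load(open('pics/w14.pkl','rb'))
c=onplane(p,[(265,148),(357.5,147)],.009,st)[:,:2]; d=c[0]-c[1]; a=np.arctan2(d[1],d[0])-np.pi/2
m=c.mean(0)-.061*np.array([np.cos(a),np.sin(a)]); print(np.degrees(a),np.linalg.norm(d),m)
m=(m+[.5078,.3262])/2
print(m,plan(st,[m[0]+.000,m[1],.06],np.deg2rad(108)))
E
```

```text
18.219639594365887 0.08287484020133708 [0.50559574 0.3258722 ]
[0.50669787 0.3260361 ] (array([ 0.00044634, -0.01055669,  0.14003293]), array([ 0.00122639,  0.00077115, -0.00230517]))
```

>>> move_arm --motion '[{"translation":[0,-0.005,0.01],"twist":[0,0,0]},{"translation":[0,-0.005,0.025],"twist":[0,0,0]},{"translation":[0,0,0.035],"twist":[0,0,0]},{"translation":[0,0,0.035],"twist":[0,0,0]},{"translation":[0,0,0.025],"twist":[0,0,0]},{"translation":[0,0,0.015],"twist":[0,0,0]},{"translation":[0,0,0],"twist":[0,0,0]},{"translation":[0,0,0],"twist":[0,0,0]}]'

```text
clock: 27.18
position: [0.507, 0.3276, 0.0561]
orientation: [0.988, 0.156, 0.001, -0.0]
ft_force: [-0.1, 0.8, -2.8]
finger_gap: 0.67
```

```bash
python3 look.py w15 "long_tray"
```

```text
27.175 [0.50699485 0.32760223 0.05613652] [[0.951, 0.309, 0.002], [0.309, -0.951, 0.001], [0.002, -0.001, -1.0]] [-0.07  0.79 -2.8 ] 0.6695085073086865
```

View pics/w15.png

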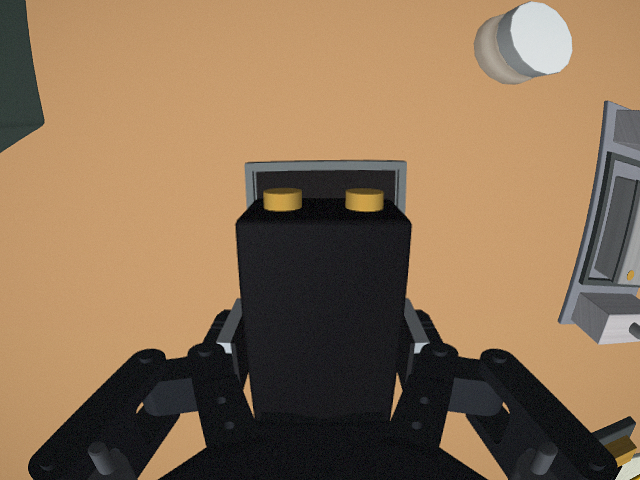

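>>> move_arm --motion '[{"translation":[-0.0005,0.0015,0.01],"twist":[0,0,0]},{"translation":[0,0,0.014],"twist":[0,0,0]},{"translation":[0,0,0.01],"twist":[0,0,0]},{"translation":[0,0,0.004],"twist":[0,0,0]},{"translation":[0,0,0.0015],"twist":[0,0,0]},{"translation":[0,0,0],"twist":[0,0,0]},{"translation":[0,0,0],"twist":[0,0,0]}]'

```text
clock: 28.15
position: [0.5066, 0.3257, 0.0161]
orientation: [0.988, 0.156, 0.0, -0.0]
ft_force: [0.4, 0.4, -2.4]
finger_gap: 0.668
```

>>> move_arm --motion '[{"translation":[0,0,0.0012],"twist":[0,0,0]},{"translation":[0,0,0],"twist":[0,0,0]},{"translation":[0,0,0],"twist":[0,0,0]}]'

```text
clock: 28.52
position: [0.5066, 0.3257, 0.0152]
orientation: [0.988, 0.156, 0.0, -0.0]
ft_force: [-1.0, -0.7, 4.9]
finger_gap: 0.668
```

Contact; release, rise.

>>> move_arm --motion '[{"translation":[0,0,0],"twist":[0,0,0]},{"translation":[0,0,0],"twist":[0,0,0]},{"translation":[0,0,0],"twist":[0,0,0]},{"translation":[0,0,-0.02],"twist":[0,0,0]},{"translation":[0,0,-0.04],"twist":[0,0,0]},{"translation":[0,0,-0.045],"twist":[0,0,0]},{"translation":[0,0,-0.045],"twist":[0,0,0]},{"translation":[0,0,-0.034],"twist":[0,0,0]},{"translation":[0,0,0],"twist":[0,0,0]}]' --hand 0.95

```text
clock: 29.65
position: [0.5082, 0.3267, 0.203]
orientation: [0.988, 0.156, 0.004, -0.002]
ft_force: [0.7, -0.7, -0.5]
finger_gap: 0.951
```

```bash
python3 look.py w16 "long_tray,meter"; python3 - <<'E'
from h import *
st=monitor.get_state(); print(plan(st,[.5808,-.1242,.20],np.deg2rad(112.6)))
E
```

```text
long_tray 0.6 [ 0.3942 -0.02   -0.0032]
meter 0.96 [0.5049 0.3228 0.0051]
29.65 [0.50819726 0.32667328 0.20299197] [[0.951, 0.308, 0.007], [0.308, -0.951, 0.005], [0.008, -0.002, -1.0]] [ 0.7  -0.7  -0.48] 0.9509804404258475
(array([-0.06733906,  0.45050774, -0.0012782 ]), array([ 0.00033974,  0.00088837, -0.08055471]))
```

View pics/w16.png

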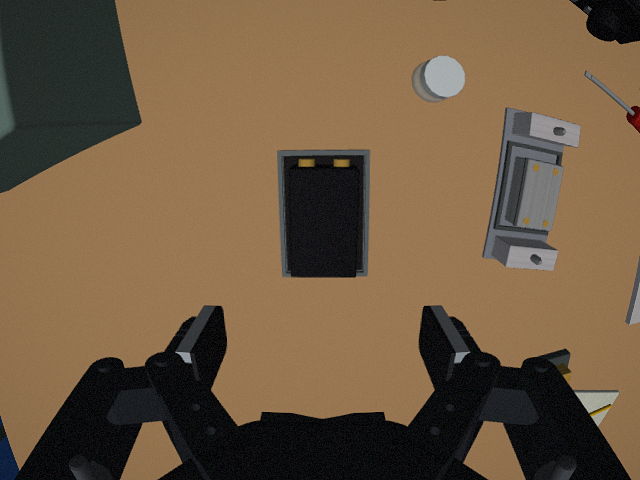

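>>> move_arm --motion '[{"translation":[-0.002,0.014,0],"twist":[0,0,0]},{"translation":[-0.005,0.035,0],"twist":[0,0,0]},{"translation":[-0.007,0.048,0],"twist":[0,0,0]},{"translation":[-0.007,0.048,0],"twist":[0,0,0]},{"translation":[-0.007,0.048,0],"twist":[0,0,0]},{"translation":[-0.008,0.048,0],"twist":[0,0,0]},{"translation":[-0.008,0.048,0],"twist":[0,0,0]},{"translation":[-0.008,0.048,0],"twist":[0,0,0]},{"translation":[-0.007,0.048,0],"twist":[0,0,0]},{"translation":[-0.005,0.038,0],"twist":[0,0,0]},{"translation":[-0.003,0.02,0],"twist":[0,0,-0.04]},{"translation":[0,0.007,0],"twist":[0,0,-0.04]}]'

```text
clock: 31.3
position: [0.5803, -0.1269, 0.1974]
orientation: [0.981, 0.194, -0.001, 0.001]
ft_force: [0.3, 0.0, 0.8]
finger_gap: 0.948
```

>>> move_arm --motion '[{"translation":[0,0,0],"twist":[0,0,0]},{"translation":[0,0,0],"twist":[0,0,0]}]'

```text
clock: 31.55
position: [0.581, -0.1229, 0.1981]
orientation: [0.981, 0.195, -0.001, -0.0]
ft_force: [-0.3, 0.1, 1.3]
finger_gap: 0.952
```

```bash
python3 look.py w17 "lid"; python3 - <<'E'
import cv2
im=cv2.imread('pics/w17.png')
cv2.imwrite('pics/c1.png',cv2.resize(im[95:325,225:425],None,fx=4,fy=2.6,interpolation=cv2.INTER_CUBIC))
E
```

```text
lid 0.82 [ 5.779e-01 -1.236e-01 -3.000e-04]
31.55 [ 0.58104779 -0.12290918  0.19807021] [[0.924, 0.383, -0.001], [0.383, -0.924, 0.0], [-0.001, -0.001, -1.0]] [-0.26  0.11  1.28] 0.9523144240592147
```

View pics/c1.png

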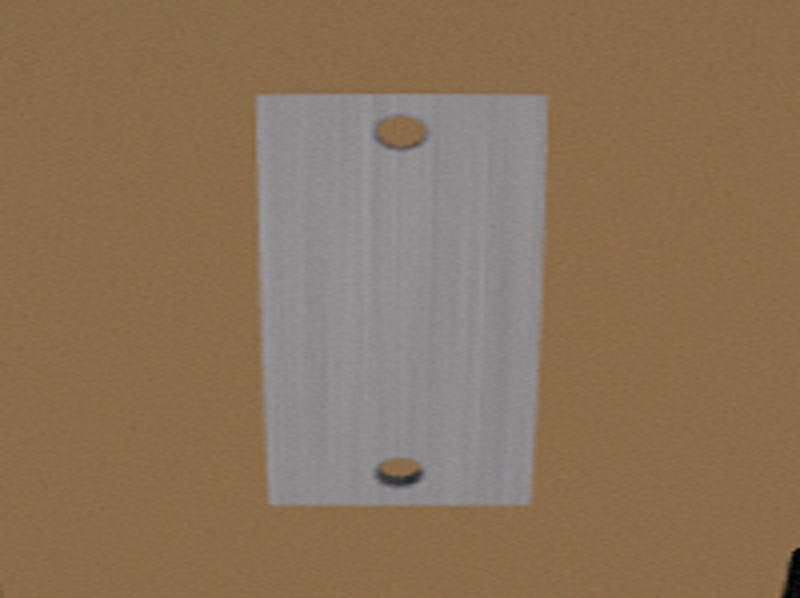

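```bash
python3 - <<'E'
from h import *
import pickle
st,p=pickle.load(open('pics/w17.pkl','rb'))
f=lambda pts,z,s=(4.,2.6),o=(225,95): onplane(p,np.array(pts,float)/s+np.array(o),z,st)[:,:2]
l=f([(256,95),(548,95),(531,505),(269,505)],.01); d=l[0]+l[1]-l[2]-l[3]; print('lid',l.mean(0),np.degrees(np.arctan2(d[1],d[0])),np.linalg.norm(d)/2)
h=f([(401,132),(400,472)],.01); d=h[0]-h[1]; print(h.mean(0),np.degrees(np.arctan2(d[1],d[0])),np.linalg.norm(d))
print(plan(st,[*l.mean(0),.03],np.deg2rad(112.7)))
E
```

```text
lid [ 0.58082917 -0.12449183] 22.496448094588068 0.15064253061587368
[ 0.58106736 -0.12424086] 22.563567820239655 0.12398876622676161
(array([-0.00061678,  0.00152225,  0.16806978]), array([-0.00086028,  0.00114038, -0.00275629]))
```

>>> move_arm --motion '[{"translation":[-0.0005,0.0015,0.01],"twist":[0,0,-0.002]},{"translation":[0,0,0.03],"twist":[0,0,0]},{"translation":[0,0,0.04],"twist":[0,0,0]},{"translation":[0,0,0.04],"twist":[0,0,0]},{"translation":[0,0,0.03],"twist":[0,0,0]},{"translation":[0,0,0.018],"twist":[0,0,0]},{"translation":[0,0,0],"twist":[0,0,0]},{"translation":[0,0,0],"twist":[0,0,0]}]' --hand 0.87

```text
clock: 32.65
position: [0.5827, -0.1248, 0.0315]
orientation: [0.98, 0.197, 0.001, 0.0]
ft_force: [-0.4, -0.0, 0.1]
finger_gap: 0.87
```

```bash
python3 look.py w18 "lid"; python3 - <<'E'
from h import *
st=monitor.get_state(); print(plan(st,[.5809,-.1244,.01],np.deg2rad(112.53)))
E
```

```text
lid 0.77 [ 0.5785 -0.1201  0.0006]
32.65 [ 0.58272899 -0.12480272  0.03154311] [[0.923, 0.386, 0.002], [0.386, -0.923, -0.0], [0.002, 0.001, -1.0]] [-0.39 -0.02  0.1 ] 0.8703485635154619
(array([-0.00167185, -0.00125482,  0.02187799]), array([ 0.00134488, -0.00210184,  0.00251324]))
```

View pics/w18.png

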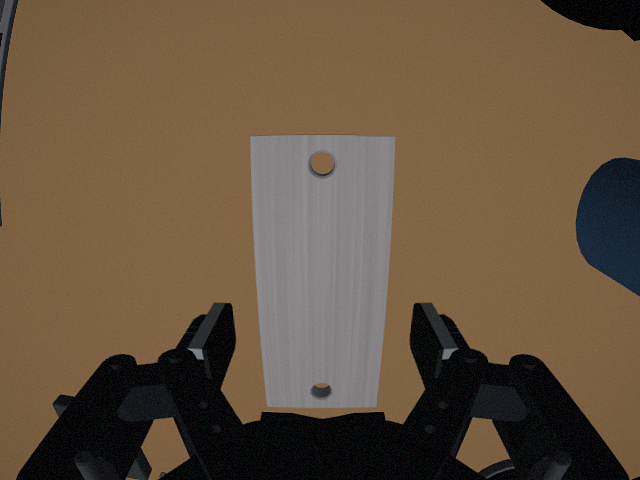

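>>> move_arm --motion '[{"translation":[-0.0015,-0.001,0.01],"twist":[0,0,0.002]},{"translation":[0,0,0.009],"twist":[0,0,0]},{"translation":[0,0,0.006],"twist":[0,0,0]},{"translation":[0,0,0.003],"twist":[0,0,0]},{"translation":[0,0,0],"twist":[0,0,0]},{"translation":[0,0,0],"twist":[0,0,0]}]'

```text
clock: 33.5
position: [0.5803, -0.1244, 0.0028]
orientation: [0.981, 0.196, 0.0, 0.0]
ft_force: [0.0, -0.3, -0.1]
finger_gap: 0.867
```

>>> move_arm --motion '[{"translation":[0,0,0.001],"twist":[0,0,0]},{"translation":[0,0,0.001],"twist":[0,0,0]},{"translation":[0,0,0],"twist":[0,0,0]},{"translation":[0,0,0],"twist":[0,0,0]}]'

```text
clock: 34.0
position: [0.5801, -0.1244, 0.0007]
orientation: [0.981, 0.196, 0.0, 0.0]
ft_force: [-0.2, 0.3, 0.7]
finger_gap: 0.869
```

```bash
python3 look.py w19 ""
```

```text
34.0 [ 0.58012824 -0.12435361  0.00065353] [[0.923, 0.384, 0.0], [0.384, -0.923, -0.0], [0.0, 0.0, -1.0]] [-0.24  0.3   0.67] 0.868573277562461
```

View pics/w19.png

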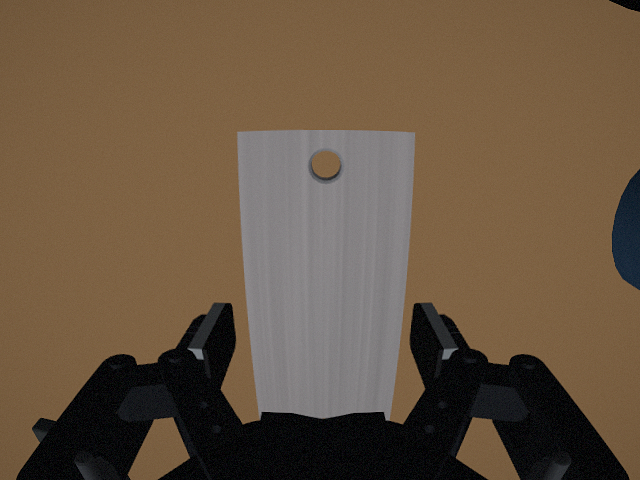

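>>> move_arm --motion '[{"translation":[0,-0.001,0.002],"twist":[0,0,0]},{"translation":[0,0,0.002],"twist":[0,0,0]},{"translation":[0,0,0.002],"twist":[0,0,0]},{"translation":[0,0,0],"twist":[0,0,0]},{"translation":[0,0,0],"twist":[0,0,0]}]'

```text
clock: 34.67
position: [0.5797, -0.1235, -0.0054]
orientation: [0.981, 0.196, -0.0, 0.0]
ft_force: [-0.1, -0.2, -0.7]
finger_gap: 0.868
```

>>> move_arm --motion '[{"translation":[0,0,0],"twist":[0,0,0]},{"translation":[0,0,0],"twist":[0,0,0]},{"translation":[0,0,0],"twist":[0,0,0]},{"translation":[0,0,0],"twist":[0,0,0]}]' --hand 0 --squeeze 50

```text
clock: 35.17
position: [0.5801, -0.1239, -0.0048]
orientation: [0.981, 0.195, 0.0, 0.0]
ft_force: [-0.7, -0.7, 5.3]
finger_gap: 0.734
```

```bash
python3 look.py w20 ""
```

```text
35.175 [ 0.58009079 -0.12388903 -0.00475443] [[0.924, 0.383, 0.001], [0.383, -0.924, -0.001], [0.001, 0.001, -1.0]] [-0.7  -0.66  5.3 ] 0.7343421159366285
```

View pics/w20.png

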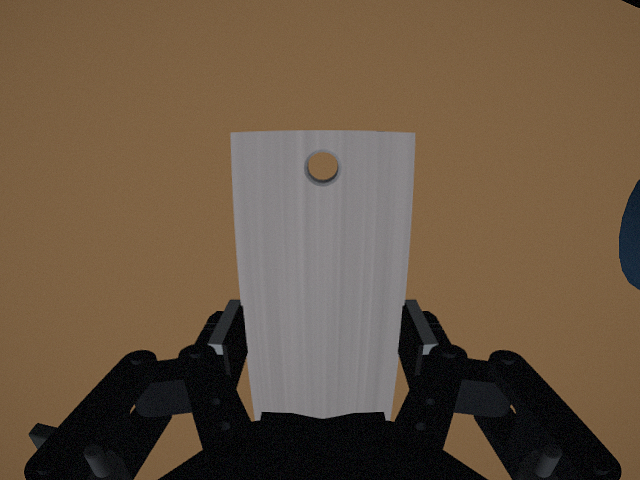

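>>> move_arm --motion '[{"translation":[0,0,-0.005],"twist":[0,0,0]},{"translation":[0,0,-0.015],"twist":[0,0,0]},{"translation":[0,0,-0.025],"twist":[0,0,0]},{"translation":[0,0,-0.035],"twist":[0,0,0]},{"translation":[0,0,-0.035],"twist":[0,0,0]},{"translation":[0,0,-0.025],"twist":[0,0,0]},{"translation":[0,0,-0.01],"twist":[0,0,0]},{"translation":[0,0,0],"twist":[0,0,0]}]'

```text
clock: 36.22
position: [0.5798, -0.1234, 0.145]
orientation: [0.981, 0.196, 0.0, 0.0]
ft_force: [1.5, -0.1, -2.5]
finger_gap: 0.73
```

```bash
python3 look.py w21 "lid"; python3 - <<'E'
from h import *
st=monitor.get_state(); print(plan(st,[.600,.1356,.15],np.deg2rad(102.85)))
E
```

```text
36.225 [ 0.57977561 -0.12344549  0.1450464 ] [[0.923, 0.384, 0.001], [0.384, -0.923, -0.0], [0.001, 0.0, -1.0]] [ 1.49 -0.15 -2.47] 0.7297276361629801
(array([ 0.11886183, -0.23100267, -0.00628047]), array([-0.00077247,  0.00175612,  0.1696144 ]))
```

View pics/w21.png

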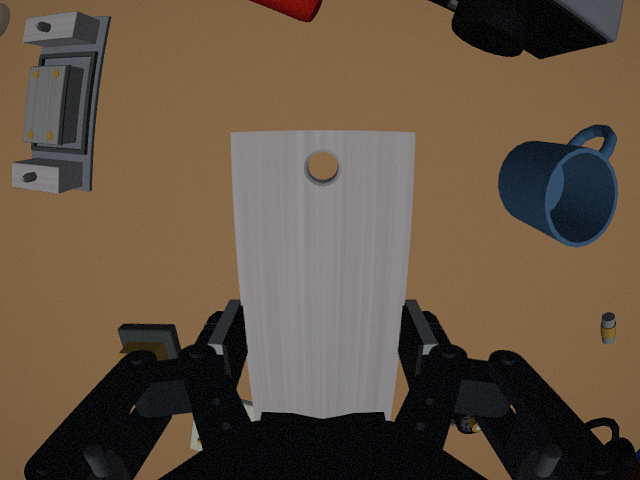

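>>> move_arm --motion '[{"translation":[0.004,-0.008,0],"twist":[0,0,0.02]},{"translation":[0.012,-0.024,0],"twist":[0,0,0.05]},{"translation":[0.018,-0.035,0],"twist":[0,0,0.05]},{"translation":[0.02,-0.042,0],"twist":[0,0,0.05]},{"translation":[0.018,-0.043,0],"twist":[0,0,0]},{"translation":[0.015,-0.036,0],"twist":[0,0,0]},{"translation":[0.008,-0.024,0],"twist":[0,0,0]},{"translation":[0.004,-0.01,0],"twist":[0,0,0]},{"translation":[0,0,0],"twist":[0,0,0]},{"translation":[0,0,0],"twist":[0,0,0]}]'

```text
clock: 37.58
position: [0.6152, 0.1149, 0.1443]
orientation: [0.994, 0.11, -0.0, 0.001]
ft_force: [-0.4, 0.4, -3.0]
finger_gap: 0.73
```

```bash
python3 look.py w22 "lid"; python3 - <<'E'
from h import *
st=monitor.get_state(); print(plan(st,[.600,.1356,.10],np.deg2rad(102.85)))
E
```

```text
lid 0.79 [0.6113 0.1177 0.1483]
37.575 [0.61522279 0.11490742 0.14432708] [[0.976, 0.22, -0.001], [0.22, -0.976, -0.002], [-0.001, 0.002, -1.0]] [-0.41  0.36 -2.95] 0.7300758779265926
(array([-0.01045198, -0.02346911,  0.04451981]), array([ 0.00123356,  0.0005585 , -0.00301802]))
```

View pics/w22.png

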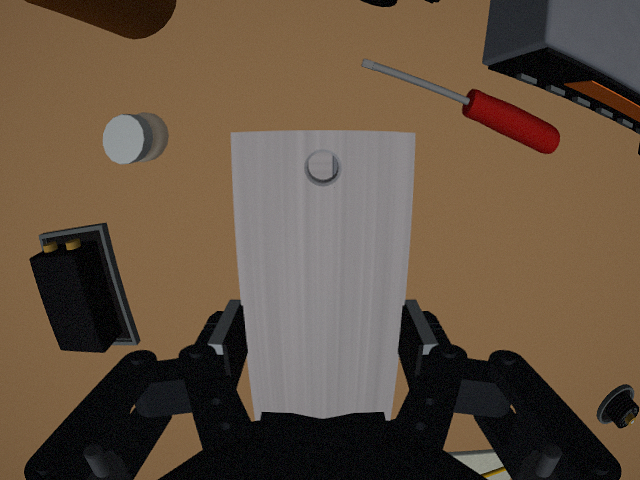

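>>> move_arm --motion '[{"translation":[-0.004,-0.009,0.008],"twist":[0,0,-0.003]},{"translation":[-0.005,-0.011,0.015],"twist":[0,0,0]},{"translation":[-0.0015,-0.0035,0.015],"twist":[0,0,0]},{"translation":[0,0,0.006],"twist":[0,0,0]},{"translation":[0,0,0],"twist":[0,0,0]},{"translation":[0,0,0],"twist":[0,0,0]},{"translation":[0,0,0],"twist":[0,0,0]}]'

```text
clock: 38.55
position: [0.6005, 0.1375, 0.1011]
orientation: [0.994, 0.113, 0.001, 0.0]
ft_force: [0.8, 0.0, -2.5]
finger_gap: 0.735
```

```bash
python3 look.py w23 ""; python3 - <<'E'
from h import *
import pickle
st,p=pickle.load(open('pics/w23.pkl','rb'))
print(plan(st,[.600,.1356,.036],np.deg2rad(102.85)))
im=cv2.imread('pics/w23.png')
cv2.imwrite('pics/c1.png',cv2.resize(im[125:205,280:365],None,fx=8,fy=7,interpolation=cv2.INTER_CUBIC))
E
```

```text
38.55 [0.60046334 0.13746435 0.1011152 ] [[0.974, 0.224, 0.001], [0.224, -0.974, 0.0], [0.001, 0.0, -1.0]] [ 0.76  0.05 -2.5 ] 0.7346861542358738
(array([-0.0009499 ,  0.00170084,  0.0651144 ]), array([ 0.00018305, -0.0012293 ,  0.00204304]))
```

View pics/c1.png

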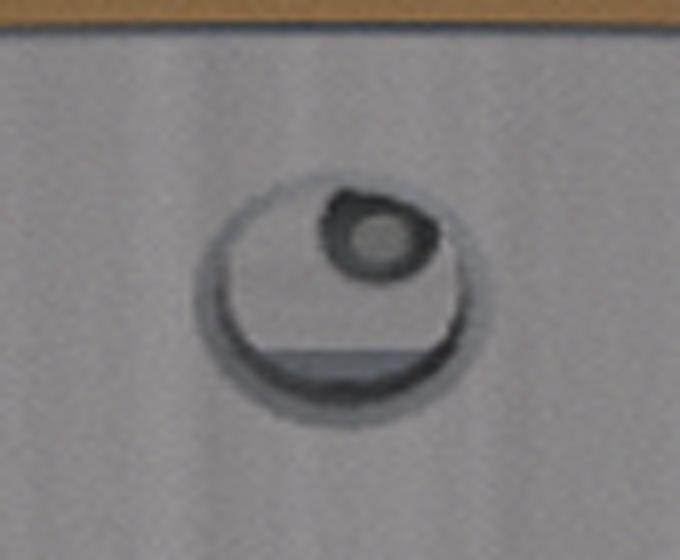

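View pics/w23.png

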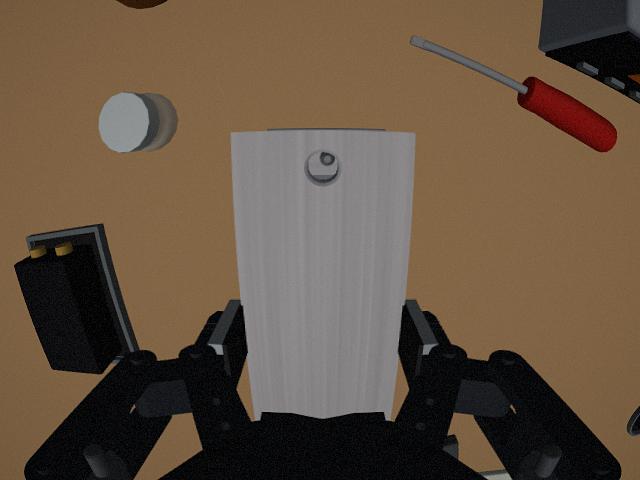

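```bash
python3 - <<'E'
from h import *
import pickle
st,p=pickle.load(open('pics/w23.pkl','rb'))
P,Rt=tool(st)
h=onplane(p,[(280+342/8,125+298/7)],P[2]+.015,st)[0]
q=onplane(p,[(280+382/8,125+238/7)],.055,st)[0]
print('hole tool',Rt.T@(h-P),'pin tool',Rt.T@(q-P), 'delta',Rt.T@(q-h))
# lid edge far corners
e=onplane(p,[(231.5,133),(414.5,133.5),(259,410),(391,410)],P[2]+.015,st); print((e-P)@Rt)
print(np.degrees(np.arctan2(Rt[1,0],Rt[0,0])))
E
```

```text
hole tool [ 0.06311762 -0.00084363 -0.01492259] pin tool [0.06116209 0.00172964 0.04619073] delta [-0.00195554  0.00257327  0.06111332]
[[ 0.075855   -0.03251839 -0.01491277]
 [ 0.07572494  0.03101529 -0.01490122]
 [-0.04549248 -0.03035734 -0.01506152]
 [-0.04563512  0.03100401 -0.01505039]]
12.967064170006834
```

>>> move_arm --motion '[{"translation":[-0.0018,0.0026,0.01],"twist":[0,0,0]},{"translation":[0,0,0.018],"twist":[0,0,0]},{"translation":[0,0,0.01],"twist":[0,0,0]},{"translation":[0,0,0.004],"twist":[0,0,0]},{"translation":[0,0,0],"twist":[0,0,0]},{"translation":[0,0,0],"twist":[0,0,0]},{"translation":[0,0,0],"twist":[0,0,0]}]'

```text
clock: 39.48
position: [0.5991, 0.1348, 0.0591]
orientation: [0.994, 0.113, 0.0, -0.0]
ft_force: [-0.3, 0.5, -3.0]
finger_gap: 0.73
```

```bash
python3 look.py w24 ""; python3 - <<'E'
from h import *
import pickle
st,p=pickle.load(open('pics/w24.pkl','rb'))
print(plan(st,[.600,.1356,.036],np.deg2rad(102.85)))
im=cv2.imread('pics/w24.png')
cv2.imwrite('pics/c1.png',cv2.resize(im[125:205,280:365],None,fx=8,fy=7,interpolation=cv2.INTER_CUBIC))
E
```

```text
39.475 [0.59908007 0.13482577 0.0590639 ] [[0.974, 0.225, 0.001], [0.225, -0.974, 0.0], [0.001, 0.0, -1.0]] [-0.32  0.5  -3.02] 0.7299789977539605
(array([ 0.00104792, -0.00054879,  0.0230649 ]), array([ 5.44173145e-05, -9.78672565e-04,  2.56195816e-03]))
```

View pics/c1.png

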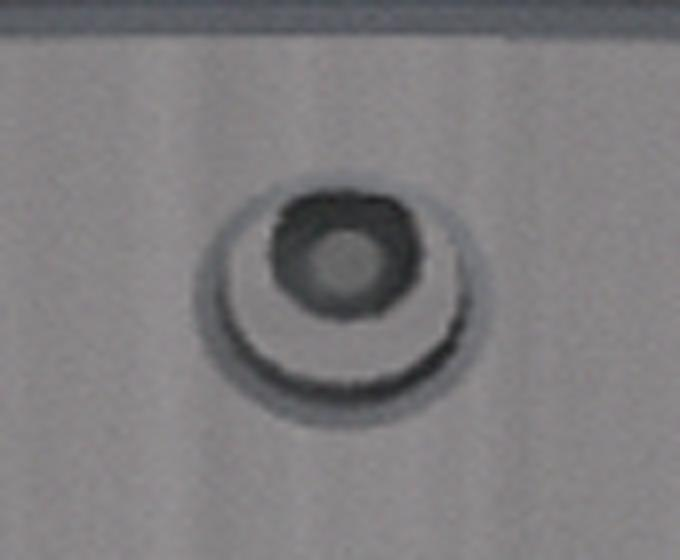

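View pics/w24.png

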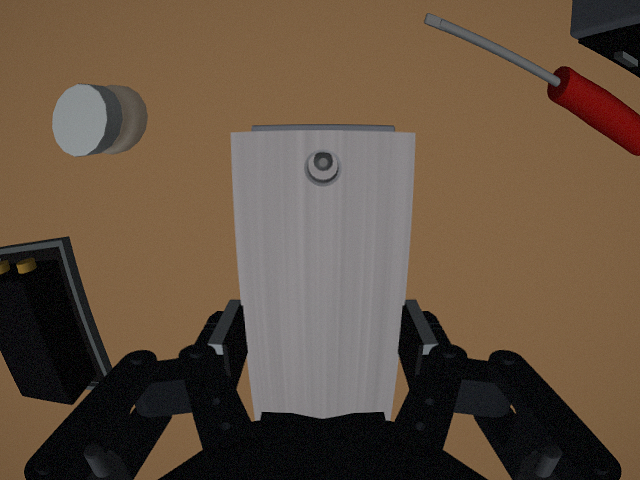

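```bash
python3 - <<'E'
from h import *
import pickle
st,p=pickle.load(open('pics/w24.pkl','rb'))
P,Rt=tool(st)
for zt in (.014,.015,.016):
    h=onplane(p,[(280+342/8,125+298/7)],P[2]+zt,st)[0]
    q=onplane(p,[(280+347/8,125+258/7)],.055,st)[0]
    print('delta',Rt.T@(q-h), Rt.T@(q-P), Rt.T@(h-P))
E
```

```text
delta [0.00040582 0.00025736 0.01806432] [ 0.06342127 -0.00058596  0.00412593] [ 0.06301545 -0.00084333 -0.01393839]
delta [0.00030164 0.00025801 0.01906421] [ 0.06342127 -0.00058596  0.00412593] [ 0.06311963 -0.00084398 -0.01493829]
delta [0.00019747 0.00025866 0.02006411] [ 0.06342127 -0.00058596  0.00412593] [ 0.06322381 -0.00084462 -0.01593818]
```

>>> move_arm --motion '[{"translation":[0.0003,0.0002,0.004],"twist":[0,0,0.001]},{"translation":[0,0,0.005],"twist":[0,0,0]},{"translation":[0,0,0.004],"twist":[0,0,0]},{"translation":[0,0,0.001],"twist":[0,0,0]},{"translation":[0,0,0],"twist":[0,0,0]},{"translation":[0,0,0],"twist":[0,0,0]}]'

```text
clock: 40.28
position: [0.5992, 0.1347, 0.0447]
orientation: [0.994, 0.113, 0.0, 0.0]
ft_force: [0.7, 0.1, -3.0]
finger_gap: 0.731
```

```bash
python3 look.py w25 ""; python3 - <<'E'
from h import *
im=cv2.imread('pics/w25.png')
cv2.imwrite('pics/c1.png',cv2.resize(im[125:205,280:365],None,fx=8,fy=7,interpolation=cv2.INTER_CUBIC))
E
```

```text
40.275 [0.59919263 0.13467194 0.04469168] [[0.975, 0.224, 0.0], [0.224, -0.975, 0.0], [0.0, 0.0, -1.0]] [ 0.74  0.1  -3.03] 0.7314772224472753
```

View pics/c1.png

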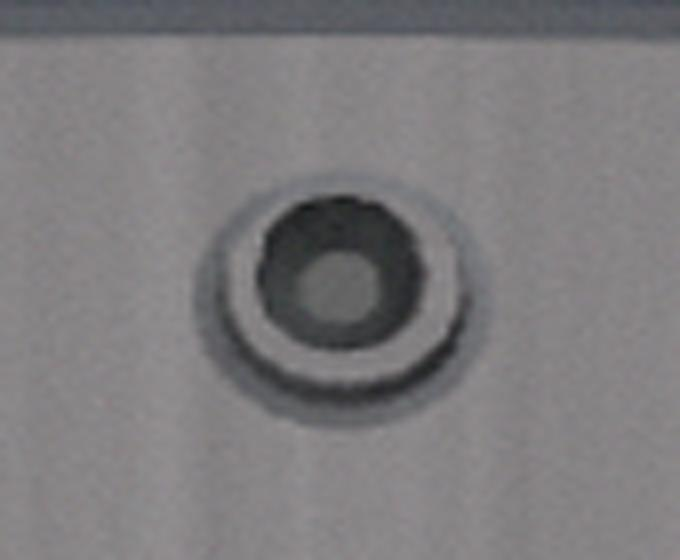

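>>> move_arm --motion '[{"translation":[0,0,0.003],"twist":[0,0,0]},{"translation":[0,0,0.003],"twist":[0,0,0]},{"translation":[0,0,0.001],"twist":[0,0,0]},{"translation":[0,0,0],"twist":[0,0,0]},{"translation":[0,0,0],"twist":[0,0,0]}]'

```text
clock: 40.95
position: [0.5991, 0.1346, 0.0376]
orientation: [0.994, 0.113, 0.0, 0.0]
ft_force: [0.2, 0.5, -1.1]
finger_gap: 0.731
```

>>> move_arm --motion '[{"translation":[0,0,0.001],"twist":[0,0,0]},{"translation":[0,0,0.001],"twist":[0,0,0]},{"translation":[0,0,0],"twist":[0,0,0]},{"translation":[0,0,0],"twist":[0,0,0]}]'

```text
clock: 41.45
position: [0.5991, 0.1346, 0.0363]
orientation: [0.994, 0.113, 0.0, 0.0]
ft_force: [-1.4, -0.8, 6.9]
finger_gap: 0.734
```

>>> move_arm --motion '[{"translation":[0,0,0],"twist":[0,0,0]},{"translation":[0,0,0],"twist":[0,0,0]},{"translation":[0,0,0],"twist":[0,0,0]},{"translation":[0,0,-0.01],"twist":[0,0,0]},{"translation":[0,0,-0.03],"twist":[0,0,0]},{"translation":[0,0,-0.045],"twist":[0,0,0]},{"translation":[0,0,-0.045],"twist":[0,0,0]},{"translation":[0,0,-0.045],"twist":[0,0,0]},{"translation":[0,0,-0.025],"twist":[0,0,0]},{"translation":[0,0,0],"twist":[0,0,0]},{"translation":[0,0,0],"twist":[0,0,0]}]' --hand 0.92

```text
clock: 42.82
position: [0.5983, 0.1344, 0.2349]
orientation: [0.994, 0.113, -0.001, 0.0]
ft_force: [0.2, 0.1, -0.3]
finger_gap: 0.919
```

```bash
python3 look.py w26 "lid,meter,load"; python3 - <<'E'
from h import *
im=cv2.imread('pics/w26.png')
cv2.imwrite('pics/c1.png',cv2.resize(im[105:305,225:425],None,fx=4,fy=2.9,interpolation=cv2.INTER_CUBIC))
for c in ('top','scene'):
    p=snapshot(c); cv2.imwrite(f'pics/{c}9.png',p['frame'][:,:,::-1])
    for n in ['lid','chassis','meter','long_tray','load','round_tray','screwjar','mug','key']:
        for r in finder.landmark_of(p,n)[:1]: print(c,n,round(r['confidence'],2),toW(p,r['xyz']).round(4))
E
```

```text
lid 0.59 [0.5964 0.1352 0.0393]
meter 0.79 [0.5048 0.3228 0.0063]
load 0.55 [ 0.4614 -0.3375  0.0077]
42.825 [0.59832367 0.13443304 0.23490037] [[0.975, 0.224, -0.001], [0.224, -0.975, -0.0], [-0.001, 0.0, -1.0]] [ 0.16  0.15 -0.35] 0.9187092787636207
top lid 0.9 [0.5963 0.1338 0.0382]
top chassis 0.83 [0.5996 0.1368 0.0023]
top load 0.9 [ 0.4652 -0.3337  0.0032]
top round_tray 0.91 [ 0.4652 -0.3369  0.0014]
top mug 0.58 [ 0.6853 -0.2718  0.0041]
top key 0.91 [ 0.3928 -0.0205  0.0018]
scene lid 0.93 [0.5991 0.1346 0.0383]
scene chassis 0.72 [ 0.5974  0.1372 -0.0022]
scene meter 0.95 [0.5031 0.3253 0.0049]
scene long_tray 0.66 [ 0.6859 -0.2736  0.0021]
scene load 0.64 [ 0.4635 -0.336   0.0039]
scene round_tray 0.44 [ 0.4586 -0.332   0.0028]
scene screwjar 0.69 [6.581e-01 2.715e-01 1.000e-04]
scene mug 0.83 [ 6.852e-01 -2.769e-01  1.000e-04]
```

View pics/c1.png

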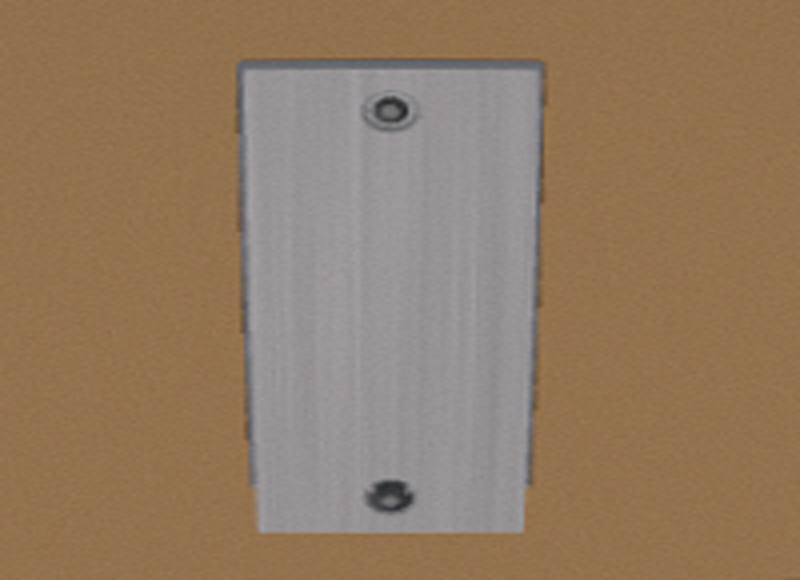

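View pics/scene9.png

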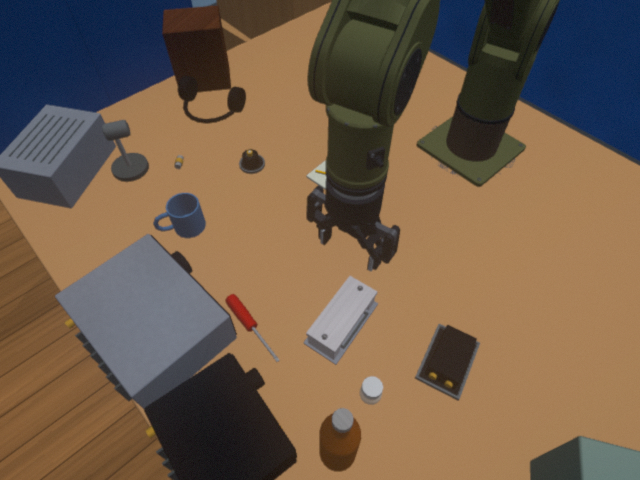

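View pics/w26.png

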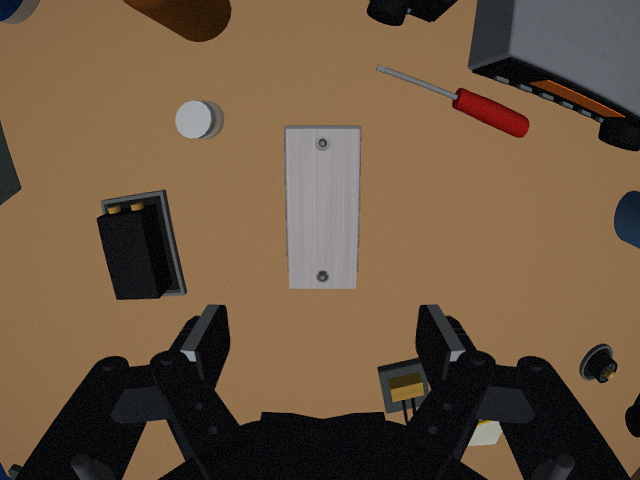

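```bash
python3 - <<'E'
from cell import arm, monitor
print(arm.hand_in()); print(monitor.get_state()['clock'])
E
```

```text
the job is handed in; nothing more can be done
None
the job is handed in; nothing more can be done
```

I took the stack apart, put every piece in its place, closed the chassis with the lid, and handed the job in at about 43 s. The hand-in reports no verdict, so these are my last checks before it:

| Thing | Where it ended | How it was checked |
|---|---|---|
| Load | Round tray, within about 4 mm of centre | Both fixed cameras and the wrist camera |
| Can | Flat in the chassis frame, about 2.5 mm off centre, yaw matched to about 0.1° | Wrist picture taken before the lid went on |
| Meter | Flat in the long tray, about 2–5 mm off centre | Wrist and scene cameras; touched down at the expected height |
| Lid | Both pins in its holes, about 1–2 mm off centre | Wrist and scene pictures, and contact at the height where it should rest on the blocks |

- **Bystanders:** the scene or top camera put the mug, screw jar and morse key within about 5 mm of where they started. That is close to the networks' 4 mm error.
- **Robot:** it was clear of everything, about 0.18 m above the lid with the fingers open.

One check disagreed slightly. The networks put the lid's underside at 38–39 mm, where 41 mm was expected, but that is also within their error. The contact height and the pins showing in both holes say it is fully down. A few low-confidence network hits were plainly wrong (for example, a "long tray" where the mug stands), and I ignored them after looking at the pictures.

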